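Set out the labelling place round the tube rack

TASK

Set out the labelling place: lay the roll of tape flat on the bench midway between the foam tube rack and the carton, in line with their middles and touching neither, and lay the marker pen across the top of the roll, over its middle. Stand the small bottle upright on the robot's side of the rack, opposite the middle of that side with about 3 cm of clear bench between them, and put the timer, buttons up, on the middle of the carton's top. Do not tip the bottle over on the way, and leave the blue-capped conical tube and the steel forceps where they are.

Things in the scene. Friction and masses are not known exactly. Their poses are not given: they have to be found in the camera images.
- tube_rack: fixed anchor: cream foam tube rack, 4 x 5 holes in its top, 123 x 99 x 46 mm (x, y, z). Origin: centre of its underside, on the bench. Its x axis points away from the robot (0.1 to 0.3 rad to the left): its -x end, 61 mm from the origin, is the robot's side. Its y axis points to the carton, always on its left. A tall fixed white carboy stands close to its right: draw the arm in to swing past it
- carton: fixed anchor: cream and green closed cardboard carton, 75 x 125 x 70 mm (x, y, z), flat top 70 mm above the bench. Origin: centre of its underside, on the bench. Its x axis (the narrow way) points away from the rack, its long sides run away from the robot. Rack and carton stand about 232 mm apart, centre to centre, with about 145 mm of clear bench between them
- tape_roll: loose: roll of green paper tape lying flat on the bench, a ring of 96 mm outer and 54 mm inner diameter (the ring is 21 mm wide, mid-radius 37.5 mm), 18 mm high, 50 g. Origin: centre of its underside, on the bench; z up. Pick it by the ring, one finger in the hole
- marker: loose: slim marker pen, white with a black cap, lying flat on the bench, 142 mm long, 12 mm wide, 13 mm high, 15 g; it does not roll. Origin: middle of its length at its underside; y along its length, z up
- timer: loose: white digital timer, a low square case with three buttons on top, 68 x 64 x 19 mm (x, y, z; the straight sides are 16 mm high), 70 g, lying on the bench, buttons up. Origin: centre of its underside; z up
- small_bottle: loose: small round white screw-cap bottle with a blue cap, standing on the bench, 56 mm diameter, 110 mm high; the cap (46 mm diameter) is the top 30 mm and is the place to grip; 190 g. Origin: centre of its underside; z up
- conical_blue: bystander, loose: white conical tube with a blue cap, lying on the bench behind the gap between rack and carton, 117 mm long, 22 mm thick. Origin: underside, middle of its length; y along it. To be left alone
- forceps: bystander, loose: steel forceps lying on the bench at the front left, 129 mm long (along y), 17 mm wide, 9 mm high. Origin: underside, middle of its length. To be left alone

How it is judged:
By the outcome, as a careful person would: the job done as asked, in the order asked, and still so for the second after the job is handed in, with the robot touching nothing.
It also fails if it takes over 99 s, if anything falls off the work surface, if the arm or the gripper's body presses on something with over 40 N, if the wrist force passes 120 N, or if a joint passes its speed limit or range.

ROBOT

A 6-joint arm with a two-finger parallel gripper is mounted at the origin on a cart in front of the work surface, level with it; the furniture and walls round the work are solid. World frame = base frame: x ahead of the robot, y to its left, z up, the work surface at z = 0. Lengths are in m, angles in rad, forces in N, time in s.
With the tool pointing down it reaches from about 0.325 to 0.875 m from the base axis. Payload 4.4 kg.
Tool frame: the origin (TCP) lies at the very end of the fingers, on their centre line; the grasp point (between the pads) lies 19 mm behind it; z points along the fingers, y is the direction in which the jaws open and shut (so a half turn about z gives the same grasp; the last joint's range is limited). The gripper opens to 85 mm and grips with 20 to 120 N. Pads are 22 mm wide; open, the fingers measure 114 mm over their backs; the gripper's body (76 mm by 85 mm) begins 54 mm behind the grasp point. The pads swing forward as they close: fully open they stand 13 mm farther back than shut.
Start: joints at [1.101, 0.207, 1.542, -0, 1.393, -0.15], TCP at [0.181, 0.546, 0.231] pointing down, gripper open.
Joint ranges: [-2.73, 2.73], [-0.86, 2.22], [0.23, 2.46], [-1.11, 4.25], [0.08, 2.63], [-2.82, 2.82]. Speed limits (rad/s): [2.79, 2.79, 3.14, 3.14, 3.14, 3.14].

INTERFACE

Orientations are given as a unit quaternion [x, y, z, w].
In Python, from bench import manip gives the robot as it stands. The module is installed in compiled form; this text tells all that it offers.
- The arm moves only by the tool step_arm, never from a script. Its argument "plan" is a list of rows, each a list of 7 numbers: the turn, a rotation vector about the tool's x, y, z normalised to -1 to 1, where 1 is 180 degrees, then the shift along the tool's x, y, z normalised to -1 to 1, where 1 is 10 cm, then the closure, from 0 (fully open) to 1 (shut). In form: [[wx, wy, wz, tx, ty, tz, grip], ...]. A call has exactly 5 rows; each row shifts and turns the commanded pose from where the row before left it, along the tool's axes as they then stand; what a row does not reach is not made up. A row lasts 1/8 s, in which the tool goes at most 62.5 mm and 10.7 degrees, less where a joint would pass 70% of its speed; a pose out of reach is approached as far as the arm can. A call with a number of a shift or a turn outside -1 to 1 is refused whole. A call with a gripper value outside its range is refused whole. The fingers move at their own pace and stop on an object; "grip_force" is the grip in N (left out, the last holds). Time passes only in rows, so rows that do not move let the fingers close, or fill a call up. It gives the time, the measured TCP pose, the force and the opening at its end, in the units of the state.
- manip.observe(): the state, without advancing time (a new reading comes with each control period).
- manip.read_camera(name): name is "scene" or "top" or "wrist"; returns (picture, depth): 400x640x3 uint8, blue, green, red; 400x640 float32, m along the optical axis (not along the pixel's ray), 0 where there is no reading.
- manip.get_calibration(name): a dict with "mtx" (3x3 intrinsics, pixels), "cam_to_world" (4x4, takes a point from camera to world coordinates). Camera axes: x right, y down, z forward; pixel columns grow to the right and rows downward; lengths in m; the calibration is good to about 2 mm. A picture is of the moment at which its call begins: read the wrist's pose just before it. get_calibration takes no time and is no camera call; for the wrist camera it gives the pose at the moment of the call.
- manip.hand_in(): hands the job in, once; it reports no verdict.
The state is a dict: "time_s": time; "joints": joint angles; "joint_vel": joint speeds; "joint_torque": joint torques, N m; "tool_pos": TCP position; "tcp_rot": TCP orientation; "contact_force": force on the tool from outside, world axes, zero at the start; "ft_torque": the same for the moment, N m; "finger_gap": opening from 0.0 (shut) to 1.0 (fully open).
Only numpy, scipy, OpenCV 4.12 (cv2) and the standard library are available. Lean on these libraries where they do the work, as an engineer would, in place of code of your own. Each camera call takes 0.05 s, during which the arm holds its last target.

## Working session

There is one attempt and no reset: what is moved stays moved. The work goes in short steps, Python scripts to look and compute and a tool call to move; the robot and the scene stay as the last step left them, time stands still between calls to the robot, and variables do not carry over. Pictures are saved under pics/ and viewed, and the job is handed in when it is done.

Besides the shell and the picture viewer there is one more tool, called after "Call:" as name([rows], argument=value, ...), one row to a line, values as JSON. step_arm: Moves the arm, as the interface text tells. Scaled input: -1 to 1 covers 10 cm each way for a shift and 180 degrees each way for a turn. Its arguments: {"type":"object","properties":{"plan":{"type":"array"},"grip_force":{"type":"number"}},"required":["plan"]}

```bash
mkdir -p pics; python3 - <<'E'
from bench import manip
import cv2,numpy as np
print(manip.observe())
for n in ["scene","top","wrist"]:
    c=manip.get_calibration(n)
    p,d=manip.read_camera(n)
    cv2.imwrite(f"pics/{n}0.png",p); np.save(f"{n}0.npy",d); np.savez(f"{n}0c.npz",**{k:np.array(v) for k,v in c.items() if k in("mtx","cam_to_world")})
    print(n,np.round(c["mtx"],1).tolist(),np.round(c["cam_to_world"],3).tolist())
E
```

```text
{'time_s': 0.0, 'joints': array([ 1.10051812e+00,  2.07432588e-01,  1.54294090e+00, -3.93865201e-06,
        1.39347574e+00, -1.50502820e-01]), 'joint_vel': array([-0.00012575,  0.00052182,  0.00069457, -0.00196205,  0.00069102,
       -0.00064795]), 'joint_torque': array([ 2.93820494e-04, -3.83041978e+01, -2.91595459e+01, -2.74847735e-04,
        1.08861626e-02,  2.26536251e-06]), 'tool_pos': array([0.18042664, 0.54517767, 0.23012478]), 'tcp_rot': array([ 1.59206885e-01,  9.87244597e-01, -1.07496179e-03, -3.42767434e-04]), 'contact_force': array([-0.75964306, -0.40397869,  0.21411375]), 'ft_torque': array([-0.02432265,  0.04699916,  0.01480434]), 'finger_gap': 0.9991482568329879}
scene [[517.2, 0.0, 315.7], [0.0, 517.2, 197.2], [0.0, 0.0, 1.0]] [[-0.846, -0.284, 0.451, 0.048], [-0.532, 0.457, -0.712, 1.075], [-0.004, -0.843, -0.538, 0.658], [0.0, 0.0, 0.0, 1.0]]
top [[441.2, 0.0, 322.9], [0.0, 441.2, 200.0], [0.0, 0.0, 1.0]] [[-0.014, -0.982, 0.186, 0.364], [-1.0, 0.013, -0.008, 0.289], [0.006, -0.186, -0.982, 0.961], [0.0, 0.0, 0.0, 1.0]]
wrist [[300.0, 0.0, 323.8], [0.0, 300.0, 201.7], [0.0, 0.0, 1.0]] [[0.315, 0.9, 0.3, 0.104], [0.949, -0.298, -0.103, 0.572], [-0.004, 0.317, -0.948, 0.374], [0.0, 0.0, 0.0, 1.0]]
```

View pics/top0.png

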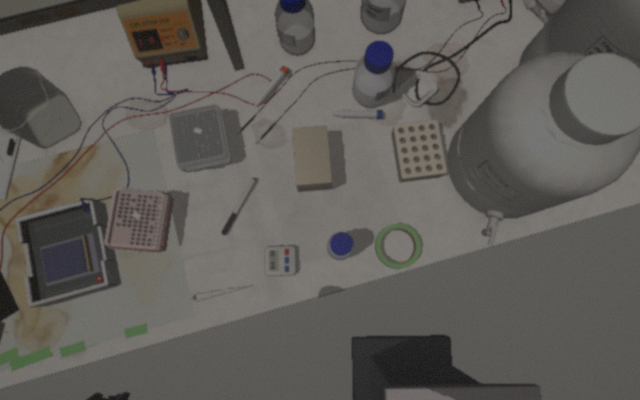

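View pics/scene0.png

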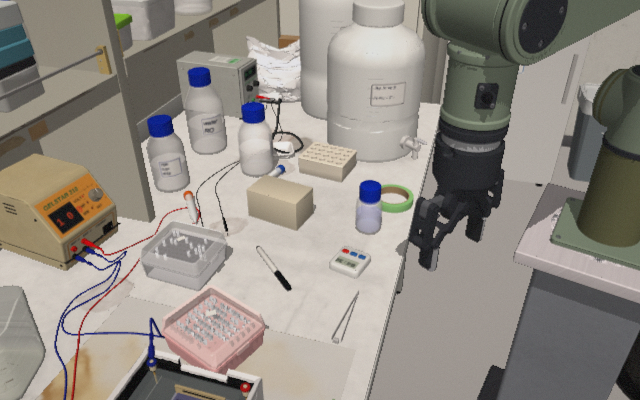

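View pics/wrist0.png

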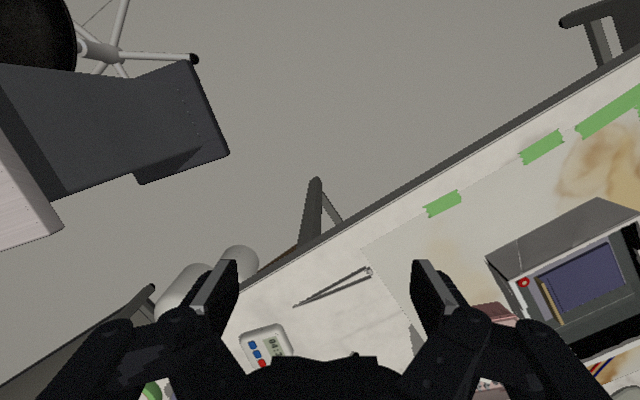

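The top view shows everything (without the arm). Rack near (419,150), carton (312,157), tape (398,246), bottle cap (341,243), timer (280,260), marker (240,205), forceps (222,292), blue tube (360,114). Enlarging.

```bash
cat > h.py <<'E'
import numpy as np,cv2
def load(n,s="0"):
    z=np.load(f"{n}{s}c.npz"); return z["mtx"],z["cam_to_world"],np.load(f"{n}{s}.npy")
def ray(K,T,u,v,z):
    r=T[:3,:3]@np.linalg.inv(K)@np.array([u,v,1.]); o=T[:3,3]
    return o+r*(z-o[2])/r[2]
def cloud(K,T,d):
    v,u=np.mgrid[:400,:640]; r=np.stack([u,v,np.ones_like(u)],-1)@np.linalg.inv(K).T*d[...,None]
    return r@T[:3,:3].T+T[:3,3]
E
python3 - <<'E'
from h import *
p=cv2.imread("pics/top0.png")
p=np.clip(p.astype(float)*1.6,0,255).astype(np.uint8)
cv2.imwrite("pics/topA.png",cv2.resize(p[90:290,360:480],None,fx=3,fy=3,interpolation=cv2.INTER_CUBIC))
cv2.imwrite("pics/topB.png",cv2.resize(p[100:300,190:390],None,fx=3,fy=3,interpolation=cv2.INTER_CUBIC))
K,T,d=load("top"); P=cloud(K,T,d)
for n,(u,v) in dict(rack=(419,150),carton=(311,150),tape=(378,246),cap=(341,243),timer=(280,260),bench=(270,200),marker=(245,198),gripper=(203,290),con=(350,114)).items(): print(n,np.round(P[v,u],4),d[v,u])
E
```

```text
rack [0.6454 0.0721 0.0442] 0.9552235
carton [0.641  0.3055 0.0676] 0.9294759
tape [0.4416 0.1649 0.0157] 0.94448626
cap [0.4407 0.2485 0.1087] 0.8522011
timer [0.4145 0.3743 0.0178] 0.935598
bench [0.5478 0.3986 0.    ] 0.9777349
marker [0.5507 0.452  0.0118] 0.9662685
gripper [0.3543 0.5393 0.0014] 0.93922275
con [0.7416 0.2172 0.0139] 1.0017525
```

View pics/topA.png

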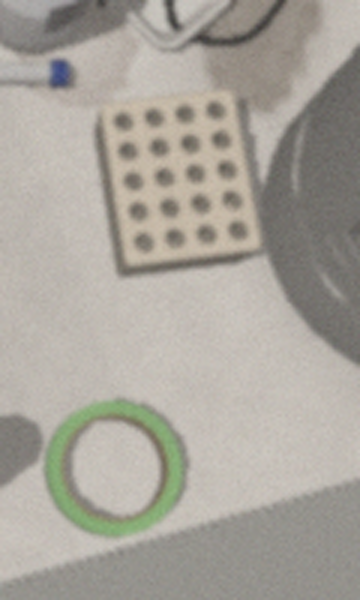

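View pics/topB.png

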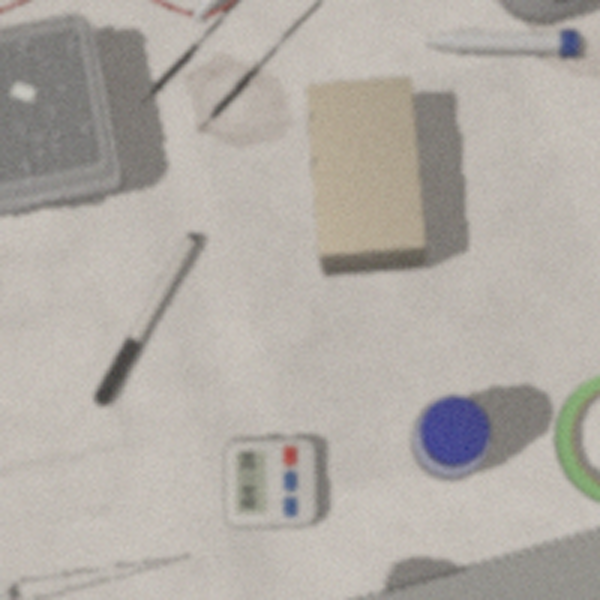

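```bash
python3 - <<'E'
from h import *
K,T,d=load("top"); P=cloud(K,T,d)
p=cv2.imread("pics/top0.png")
def rect(n,zlo,zhi,u0,v0,u1,v1,z):
    m=np.zeros((400,640),bool); m[v0:v1,u0:u1]=True
    m&=(P[...,2]>zlo)&(P[...,2]<zhi)
    q=P[m][:,:2].astype(np.float32); 
    r=cv2.minAreaRect(q*1000); print(n,m.sum(),[np.round(x,1) for x in r],'mean',np.round(P[m].mean(0)*1000,1)); return q
rect("rack",.038,.05,385,115,450,185,0)
rect("carton",.06,.075,285,120,340,195,0)
rect("timer",.008,.03,258,238,302,282,0)
q=rect("tape",.010,.03,370,218,430,275,0); (c,rr)=cv2.minEnclosingCircle(q*1000); print(c,rr)
q=rect("cap",.1,.12,320,225,365,270,0); print(cv2.minEnclosingCircle(q*1000))
q=rect("marker",.006,.03,215,170,262,240,0)
q=rect("con",.008,.04,325,100,392,125,0)
q=rect("forceps",.004,.03,185,275,260,305,0)
# pixel corners on known planes
for n,z,c in [("rack",.046,[(394.5,126.5),(439,121),(446.5,173),(400.5,179)]),("carton",.07,[(292.5,128.5),(326.5,126),(331.5,182),(297,185)]),("timer",.016,[(265,246),(294.5,245.5),(295.5,274.5),(265,275)]),("marker",.008,[(256,179),(224.5,234)])]:
    w=np.array([ray(K,T,*x,z)[:2] for x in c]); print(n,np.round(w*1000,1).tolist(),np.round(w.mean(0)*1000,1))
E
```

```text
rack 2072 [array([648.9,  65.3]), array([123.6, 112.4]), np.float64(6.5)] mean [647.1  71.8  45.1]
carton 2078 [array([629.7, 305.5]), array([126.5,  75.3]), np.float64(4.0)] mean [628.  305.4  69.3]
timer 944 [array([413.3, 376. ]), array([66.8, 63.8]), np.float64(90.0)] mean [413.1 375.5  15.9]
tape 720 [array([441.4, 124.1]), array([95.3, 94.2]), np.float64(89.4)] mean [440.7 124.1  17.4]
(440.82110595703125, 123.44078063964844) 48.41395950317383
cap 413 [array([439.9, 248.4]), array([42.3, 42.7]), np.float64(44.6)] mean [439.5 248.5 109. ]
((439.9478454589844, 248.46107482910156), 22.231910705566406)
marker 329 [array([533.7, 467.1]), array([ 11.9, 141.6]), np.float64(61.5)] mean [531.7 467.5  10.1]
con 501 [array([756.5, 198.3]), array([121.8,  48.3]), np.float64(85.6)] mean [746.6 190.   17.7]
forceps 97 [array([352.7, 505.5]), array([ 52. , 137.9]), np.float64(2.7)] mean [348.2 510.9   7. ]
rack [[698.8, 123.2], [710.4, 25.1], [593.0, 16.4], [581.0, 115.6]] [645.8  70.1]
carton [[688.2, 344.3], [692.9, 272.1], [570.7, 263.6], [565.3, 335.1]] [629.3 303.8]
timer [[444.8, 406.6], [445.0, 343.6], [383.8, 341.6], [383.6, 406.0]] [414.3 374.4]
marker [[594.1, 429.1], [472.6, 495.5]] [533.3 462.3]
```

```bash
python3 - <<'E'
from h import *
K,T,d=load("top"); P=cloud(K,T,d)
# rack refined
m=np.zeros((400,640),bool); m[115:185,385:450]=True
m&=(P[...,2]>.038)&(P[...,2]<.05)
k=m.astype(np.uint8); k=cv2.morphologyEx(k,cv2.MORPH_CLOSE,np.ones((5,5)));k=cv2.morphologyEx(k,cv2.MORPH_OPEN,np.ones((9,9)))
m=(k>0)&m
r=cv2.minAreaRect((P[m][:,:2]*1000).astype(np.float32)); print("rack",r)
hs=np.array([(123,121),(217,110),(238,230),(144,242)])/3+[360,90]
w=np.array([ray(K,T,*x,.046)[:2] for x in hs])*1000; print(np.round(w,1).tolist(),w.mean(0))
# carboy / tall things near: points z>.06 , region y<.1
q=P.reshape(-1,3); 
for zl,zh in [(.05,.1),(.1,.15),(.15,.2),(.2,.25),(.25,.3),(.3,.4),(.4,.6)]:
    s=q[(q[:,2]>zl)&(q[:,2]<zh)&(q[:,1]<.12)&(q[:,0]>.35)&(q[:,0]<.75)]
    if len(s): print(zl,len(s),"ymax at",np.round(s[s[:,1].argmax()],3),"xmin at",np.round(s[s[:,0].argmin()],3))
s=q[(q[:,2]>.2)&(q[:,2]<.6)&(q[:,1]<.2)&(q[:,0]<.9)&(q[:,0]>.4)]
print(cv2.minEnclosingCircle((s[:,:2]*1000).astype(np.float32)))
K,T,d=load("scene"); P=cloud(K,T,d)
for (u,v) in [(335,110),(340,60),(410,140),(408,145),(420,146),(415,152),(440,100)]: print((u,v),np.round(P[v,u],3))
E
```

```text
rack ((648.2376098632812, 71.48678588867188), (123.69722747802734, 99.81449127197266), 6.372091293334961)
[[689.9, 109.4], [697.5, 40.5], [607.2, 30.9], [599.2, 98.7]] [648.42704914  69.87231505]
0.05 1454 ymax at [0.649 0.112 0.05 ] xmin at [ 0.435 -0.055  0.078]
0.1 1021 ymax at [0.619 0.007 0.127] xmin at [ 0.496 -0.108  0.147]
0.15 1353 ymax at [0.615 0.008 0.154] xmin at [ 0.496 -0.112  0.19 ]
0.2 1681 ymax at [0.613 0.007 0.217] xmin at [ 0.496 -0.122  0.229]
0.25 5233 ymax at [0.629 0.007 0.253] xmin at [ 0.496 -0.12   0.254]
0.3 14206 ymax at [ 0.625 -0.01   0.3  ] xmin at [ 0.512 -0.119  0.3  ]
((694.992919921875, -137.31393432617188), 202.25328063964844)
(335, 110) [ 0.672 -0.006  0.129]
(340, 60) [0.656 0.001 0.265]
(410, 140) [ 0.488 -0.078  0.061]
(408, 145) [ 0.485 -0.061  0.055]
(420, 146) [ 0.455 -0.067  0.057]
(415, 152) [ 0.463 -0.057  0.042]
(440, 100) [ 1.031 -1.956 -0.587]
```

```bash
cat >> h.py <<'E'
def go(x,y,z,phi):
    """mm, deg; prints turn about tool z (units) and tool-frame shift after it (units), tilt error"""
    from bench import manip
    from scipy.spatial.transform import Rotation as R
    s=manip.observe(); A=R.from_quat(s["tcp_rot"]).as_matrix(); p=np.array(s["tool_pos"])*1000
    ph=np.degrees(np.arctan2(A[1,1],A[0,1])); dphi=(phi-ph+180)%360-180
    c,sn=np.cos(np.radians(phi)),np.sin(np.radians(phi))
    B=np.array([[-sn,c,0],[c,sn,0],[0,0,-1]]); rv=(R.from_matrix(A).inv()*R.from_matrix(B)).as_rotvec()/np.pi
    print("t",round(s["time_s"],2),"tcp",p.round(1),"phi",round(ph,1),"tilt",round(np.degrees(np.arccos(-A[2,2])),2),"F",np.round(s["contact_force"],1),"gap",round(s["finger_gap"]*85,1),"j",np.round(s["joints"],2))
    print("turn",np.round(rv,4),"shift",np.round(B.T@(np.array([x,y,z])-p)/100,3))
E
python3 -c "
from h import *
go(403.5,124,120,0)"
```

```text
t 0.15 tcp [180.5 545.3 230.4] phi 71.7 tilt 0.11 F [ 0.4  0.2 -0. ] gap 85.0 j [ 1.1   0.21  1.54  0.    1.39 -0.15]
turn [-6.000e-04  3.000e-04  3.982e-01] shift [-4.213  2.23   1.104]
```

Call:
step_arm([
  [0,0,0.05,0,0,0,0],
  [0,0,0.05,0,0,0,0],
  [0,0,0.05,0,0,0,0],
  [0,0,0.05,0,0,0,0],
  [0,0,0.05,0,0,0,0],
], grip_force=40)

```text
time_s: 0.78
tool_pos: [0.1806, 0.5455, 0.2308]
tcp_rot: [0.527, 0.85, -0.0, 0.0]
contact_force: [0.3, 0.9, 0.4]
finger_gap: 0.999
```

Call:
step_arm([
  [0,0,0.05,0,0,0,0],
  [0,0,0.05,0,0,0,0],
  [0,0,0.05,0,0,0,0],
  [0,0,0,0,0,0,0],
  [0,0,0,0,0,0,0],
])

```text
time_s: 1.4
tool_pos: [0.1807, 0.5457, 0.2311]
tcp_rot: [0.708, 0.706, -0.0, 0.0]
contact_force: [0.1, 0.3, 0.3]
finger_gap: 1.005
```

```bash
python3 -c "
from h import *
go(403.5,124,120,0)"
```

```text
t 1.4 tcp [180.7 545.7 231.1] phi -0.2 tilt 0.02 F [0.1 0.3 0.3] gap 85.4 j [1.1  0.21 1.54 0.   1.39 1.1 ]
turn [-0.0001  0.0001 -0.0011] shift [-4.217  2.228  1.111]
```

Call:
step_arm([
  [0,0,0,-0.5,0.26,0,0],
  [0,0,0,-0.53,0.28,0,0],
  [0,0,0,-0.53,0.28,0,0],
  [0,0,0,-0.53,0.28,0,0],
  [0,0,0,-0.53,0.28,0,0],
])

```text
time_s: 2.02
tool_pos: [0.3179, 0.2815, 0.2315]
tcp_rot: [0.708, 0.706, 0.001, 0.0]
contact_force: [1.2, 0.5, 0.5]
finger_gap: 0.997
```

Call:
step_arm([
  [0,0,0,-0.53,0.28,0,0],
  [0,0,0,-0.53,0.28,0,0],
  [0,0,0,-0.53,0.28,0,0],
  [0,0,0,0,0,0.5,0],
  [0,0,0,0,0,0.5,0],
])

```text
time_s: 2.65
tool_pos: [0.4019, 0.1225, 0.1311]
tcp_rot: [0.71, 0.705, 0.001, 0.001]
contact_force: [0.0, 0.2, -0.1]
finger_gap: 1.002
```

```bash
python3 - <<'E'
from h import *
from bench import manip
go(403.5,124,5,0)
c=manip.get_calibration("wrist"); p,d=manip.read_camera("wrist")
cv2.imwrite("pics/wrist1.png",p); np.save("wrist1.npy",d); np.savez("wrist1c.npz",mtx=c["mtx"],cam_to_world=c["cam_to_world"])
E
```

```text
t 2.65 tcp [401.9 122.5 131.1] phi -0.4 tilt 0.2 F [ 0.   0.2 -0.1] gap 85.1 j [ 0.09 -0.02  2.01  0.    1.15  0.1 ]
turn [ 0.0011 -0.0001 -0.0022] shift [0.015 0.016 1.261]
```

View pics/wrist1.png

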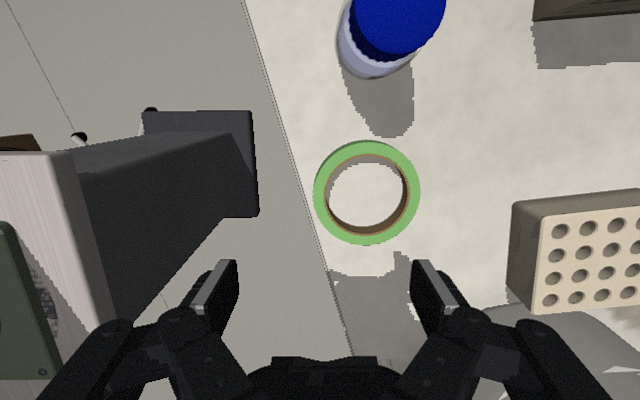

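```bash
python3 - <<'E'
from h import *
from bench import manip
K,T,d=load("wrist","1"); p=cv2.imread("pics/wrist1.png")
P=cloud(K,T,d); m=(P[...,2]>.013)&(P[...,2]<.025); m[:120]=0;m[255:]=0;m[:,:300]=0;m[:,440:]=0
hsv=cv2.cvtColor(p,cv2.COLOR_BGR2HSV); g=cv2.inRange(hsv,(40,60,60),(80,255,255))>0
for mm in (m,g&m): 
  q=P[mm]; print(mm.sum(),cv2.minEnclosingCircle((q[:,:2]*1000).astype(np.float32)),np.median(q[:,2]))
m=(P[...,2]>.04)&(P[...,2]<.05);m[:,:500]=0
v,u=np.where(m);print(len(v))
p,d=manip.read_camera("scene"); cv2.imwrite("pics/scene1.png",p); np.save("scene1.npy",d)
E
```

```text
4043 ((440.7846984863281, 124.31201934814453), 48.38577651977539) 0.01879385427158914
3180 ((440.7846984863281, 124.31201934814453), 48.38577651977539) 0.01887356863084977
10590
```

View pics/scene1.png

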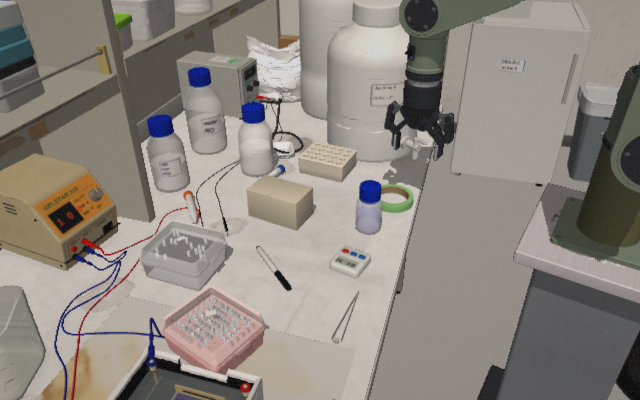

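```bash
python3 - <<'E'
from h import *
K,T,d0=load("scene"); d1=np.load("scene1.npy")
P1=cloud(K,T,d1);P0=cloud(K,T,d0)
for (u,v) in [(405,15),(420,15),(435,20),(460,15),(500,8),(520,2),(425,45),(410,50),(440,60),(420,95),(425,30)]: print((u,v),np.round(P1[v,u],3))
print("carboy")
for v in [8,15,20,24,30,35,40,50,80,120,150]: print(v,np.round(P0[v,365],3),np.round(P0[v,340],3),np.round(P0[v,385],3))
E
```

```text
(405, 15) [0.421 0.185 0.435]
(420, 15) [0.394 0.182 0.438]
(435, 20) [0.366 0.18  0.433]
(460, 15) [0.326 0.172 0.444]
(500, 8) [0.263 0.166 0.462]
(520, 2) [ 0.596 -1.614  0.115]
(425, 45) [0.388 0.156 0.38 ]
(410, 50) [0.416 0.16  0.367]
(440, 60) [0.365 0.129 0.348]
(420, 95) [0.386 0.159 0.284]
(425, 30) [0.384 0.178 0.413]
carboy
8 [ 0.623 -0.054  0.379] [ 0.769 -0.192  0.336] [ 0.579 -0.07   0.381]
15 [ 0.624 -0.057  0.363] [ 0.768 -0.191  0.318] [ 0.578 -0.069  0.366]
20 [ 0.624 -0.059  0.351] [ 0.768 -0.192  0.305] [ 0.578 -0.072  0.354]
24 [ 0.622 -0.055  0.343] [ 0.767 -0.19   0.295] [ 0.577 -0.071  0.345]
30 [ 0.624 -0.06   0.327] [ 0.709 -0.089  0.309] [ 0.578 -0.075  0.33 ]
35 [ 0.617 -0.048  0.319] [ 0.685 -0.047  0.309] [ 0.572 -0.065  0.321]
40 [ 0.609 -0.033  0.312] [ 0.674 -0.029  0.303] [ 0.565 -0.051  0.314]
50 [0.048 1.075 0.658] [ 0.665 -0.013  0.284] [ 0.556 -0.035  0.296]
80 [0.586 0.002 0.228] [0.653 0.005 0.216] [ 0.543 -0.019  0.23 ]
120 [0.581 0.001 0.125] [0.652 0.002 0.109] [ 0.538 -0.025  0.126]
150 [ 0.58  -0.006  0.039] [0.635 0.028 0.039] [ 0.531 -0.023  0.044]
```

Call:
step_arm([
  [0,0,-0.002,0.018,0.014,0.3,0],
  [0,0,0,0,0,0.4,0],
  [0,0,0,0,0,0.35,0],
  [0,0,0,0,0,0.21,0],
  [0,0,0,0,0,0,0.3],
])

```text
time_s: 3.38
tool_pos: [0.4019, 0.1257, 0.0056]
tcp_rot: [0.706, 0.708, -0.001, -0.0]
contact_force: [0.1, 0.1, -0.1]
finger_gap: 0.817
```

```bash
python3 - <<'E'
from h import *
go(403.5,124,5,0)
E
```

```text
t 3.38 tcp [401.9 125.7   5.6] phi 0.1 tilt 0.07 F [ 0.1  0.1 -0.1] gap 69.4 j [ 0.1   0.23  2.07 -0.    0.84  0.09]
turn [-0.0004  0.      0.0007] shift [-0.017  0.016  0.006]
```

Call:
step_arm([
  [0,0,0,0,0,0,1],
  [0,0,0,0,0,0,1],
  [0,0,0,0,0,0,1],
  [0,0,0,0,0,0,1],
  [0,0,0,0,0,0,1],
])

```text
time_s: 4.0
tool_pos: [0.4025, 0.1255, 0.0064]
tcp_rot: [0.707, 0.707, 0.0, 0.0]
contact_force: [-2.2, 0.6, 6.5]
finger_gap: 0.129
```

```bash
python3 - <<'E'
from h import *
go(403.5,124,5,0)
E
```

```text
t 4.0 tcp [402.5 125.5   6.4] phi 0.0 tilt 0.06 F [-2.2  0.6  6.5] gap 10.9 j [0.1  0.23 2.07 0.   0.84 0.1 ]
turn [ 0.0003 -0.      0.0003] shift [-0.015  0.01   0.014]
```

```bash
python3 - <<'E'
from h import *
from bench import manip
p,d=manip.read_camera("wrist"); cv2.imwrite("pics/wrist2.png",p)
p,d=manip.read_camera("scene"); cv2.imwrite("pics/scene2.png",cv2.resize(p[100:240,330:470],None,fx=4,fy=4))
go(403.5,124,5,0)
E
```

```text
t 4.1 tcp [402.4 125.5   6.4] phi 0.0 tilt 0.06 F [-1.9  1.   6.4] gap 10.8 j [0.1  0.23 2.07 0.   0.84 0.1 ]
turn [ 0.0003 -0.0001  0.0003] shift [-0.015  0.011  0.014]
```

View pics/wrist2.png

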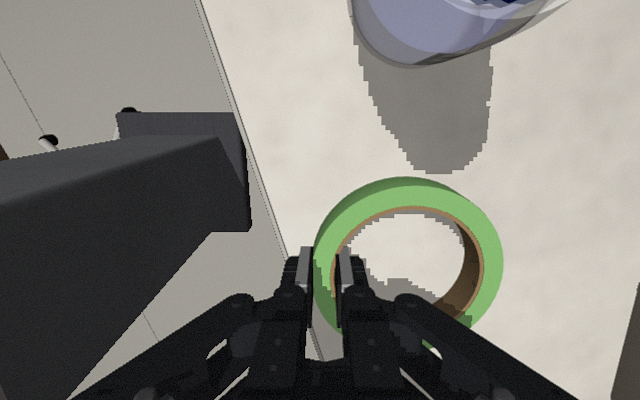

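View pics/scene2.png

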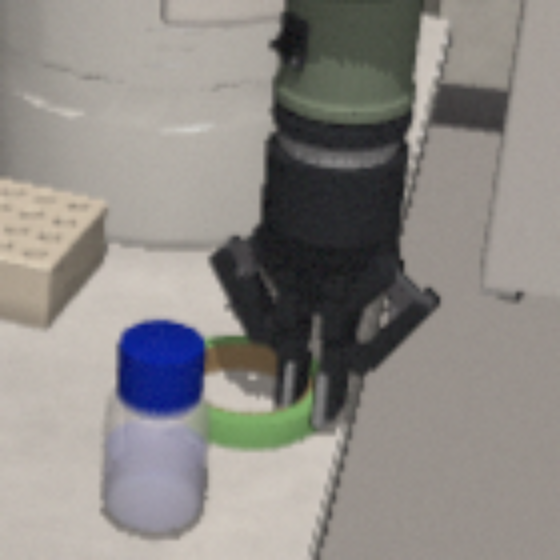

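Call:
step_arm([
  [0,0,0,0,0,-0.2,1],
  [0,0,0,0,0,-0.4,1],
  [0,0,0,0,0,-0.4,1],
  [0,0,0,0,0,-0.3,1],
  [0,0,0,0,0,0,1],
])

```text
time_s: 4.72
tool_pos: [0.4042, 0.1257, 0.1382]
tcp_rot: [0.707, 0.707, 0.003, 0.002]
contact_force: [0.9, -0.6, -0.1]
finger_gap: 0.127
```

```bash
cat >> h.py <<'E'
def snap(n,s):
    from bench import manip
    c=manip.get_calibration(n); p,d=manip.read_camera(n)
    cv2.imwrite(f"pics/{n}{s}.png",p); np.save(f"{n}{s}.npy",d); np.savez(f"{n}{s}c.npz",mtx=c["mtx"],cam_to_world=c["cam_to_world"])
    return p,cloud(np.array(c["mtx"]),np.array(c["cam_to_world"]),d),d
E
python3 - <<'E'
from h import *
go(403.5,124,5,0)
p,P,d=snap("wrist","3")
hsv=cv2.cvtColor(p,cv2.COLOR_BGR2HSV); g=cv2.inRange(hsv,(40,60,60),(80,255,255))>0
zz=P[...,2][g&(d>0)]; print(np.percentile(zz,[5,50,95]))
zt=np.percentile(zz,90); m=g&(P[...,2]>zt-.006)
print(cv2.minEnclosingCircle((P[m][:,:2]*1000).astype(np.float32)))
E
```

```text
t 4.72 tcp [404.2 125.7 138.2] phi 0.0 tilt 0.41 F [ 0.9 -0.6 -0.1] gap 10.8 j [ 0.1  -0.02  2.    0.    1.16  0.1 ]
turn [ 0.0022 -0.0002  0.0002] shift [-0.017 -0.007  1.332]
[0.14047595 0.15103134 0.15229158]
((434.7142333984375, 143.94293212890625), 71.2022933959961)
```

View pics/wrist3.png

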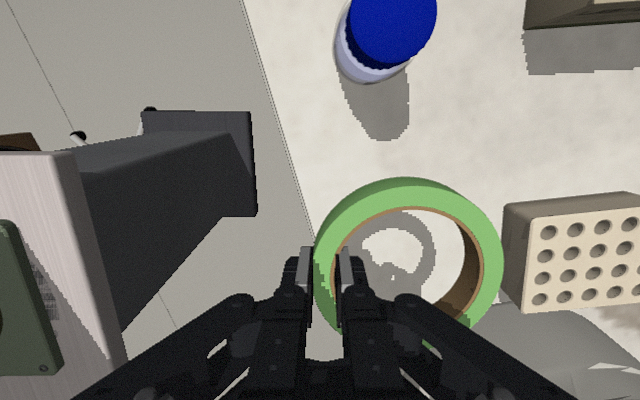

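```bash
python3 - <<'E'
from h import *
from scipy.optimize import least_squares
K,T,d=load("wrist","3"); P=cloud(K,T,d); p=cv2.imread("pics/wrist3.png")
hsv=cv2.cvtColor(p,cv2.COLOR_BGR2HSV); g=cv2.inRange(hsv,(40,60,60),(80,255,255))>0
m=g&(P[...,2]>.1495)&(P[...,2]<.156); m[:170]=0
k=cv2.morphologyEx(m.astype(np.uint8),cv2.MORPH_OPEN,np.ones((3,3)))>0
q=P[k][:,:2]*1000; print(len(q))
c,r=cv2.minEnclosingCircle(q.astype(np.float32)); print(c,r)
# fit annulus: residual = distance outside [27,48]
f=lambda c:(lambda r:np.maximum(r-48,0)+np.maximum(27-r,0))(np.hypot(q[:,0]-c[0],q[:,1]-c[1]))
s=least_squares(f,[441,125],loss="soft_l1"); print(s.x,s.cost)
E
```

```text
7161
(446.4420166015625, 124.24150085449219) 48.613548278808594
[446.34444048 124.65618513] 1.6442298565670341
```

Call:
step_arm([
  [0,0,0,0.1,0.3,0,1],
  [0,0,0,0.18,0.54,0,1],
  [0,0,0,0.18,0.55,0,1],
  [0,0,0,0.18,0.55,0,1],
  [0,0,0,0,0,0.3,1],
])

```text
time_s: 5.4
tool_pos: [0.6014, 0.1907, 0.1058]
tcp_rot: [0.707, 0.707, 0.003, 0.002]
contact_force: [-0.0, 0.0, -0.5]
finger_gap: 0.127
```

Call:
step_arm([
  [0,0,0,0,0,0.3,1],
  [0,0,0,0,0,0.2,1],
  [0,0,0,0,0,0,1],
  [0,0,0,0,0,0,1],
  [0,0,0,0,0,0,1],
])

```text
time_s: 6.02
tool_pos: [0.5971, 0.1897, 0.0571]
tcp_rot: [0.707, 0.707, 0.001, 0.001]
contact_force: [0.5, 0.1, -0.3]
finger_gap: 0.133
```

```bash
python3 - <<'E'
from h import *
from scipy.optimize import least_squares
go(598.5,189,5,0)
for n,l in(("top",2),("wrist",4)):
    p,P,d=snap(n,str(l))
    hsv=cv2.cvtColor(p,cv2.COLOR_BGR2HSV); g=cv2.inRange(hsv,(40,60,40),(80,255,255))>0
    g&=(d>0); 
    z=P[...,2]; g&=(z>.01)&(z<.15)
    if n=="top": g[230:]=0
    zt=np.percentile(z[g],80); print(n,g.sum(),np.percentile(z[g],[10,50,90]))
    m=g&(abs(z-zt)<.004); k=cv2.morphologyEx(m.astype(np.uint8),cv2.MORPH_OPEN,np.ones((2,2)))>0
    q=P[k][:,:2]*1000
    f=lambda c:(lambda r:np.maximum(r-48,0)+np.maximum(27-r,0))(np.hypot(q[:,0]-c[0],q[:,1]-c[1]))
    s=least_squares(f,q.mean(0),loss="soft_l1"); print(len(q),s.x,s.cost)
E
```

```text
t 6.03 tcp [597.1 189.7  57.1] phi 0.0 tilt 0.19 F [ 0.5  0.1 -0.3] gap 11.3 j [0.17 0.5  1.54 0.   1.1  0.17]
turn [ 0.001  -0.0002  0.0002] shift [-0.007  0.014  0.521]
top 148 [0.06632767 0.06812955 0.07035122]
130 [611.35333633 251.32043798] 378.16187882167344
wrist 8512 [0.06465335 0.06962622 0.0704701 ]
7477 [640.14093591 188.51825576] 8718.0494880291
```

View pics/top2.png

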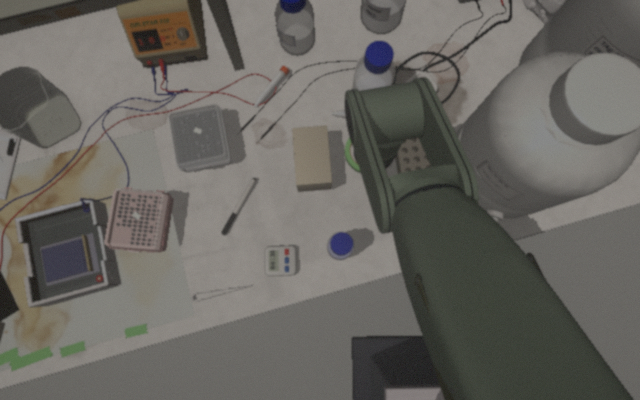

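View pics/wrist4.png

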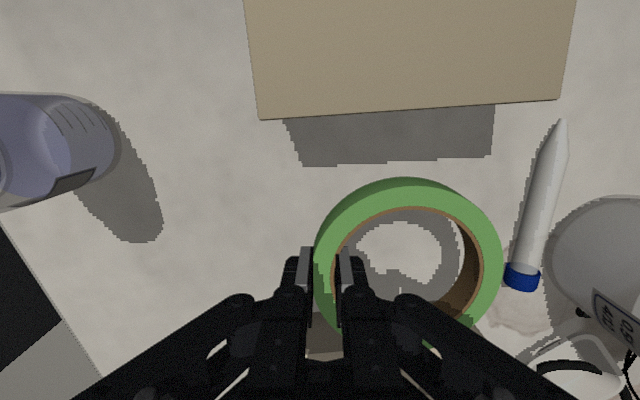

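```bash
python3 - <<'E'
from h import *
from scipy.optimize import least_squares
K,T,d=load("wrist","4"); P=cloud(K,T,d); p=cv2.imread("pics/wrist4.png")
hsv=cv2.cvtColor(p,cv2.COLOR_BGR2HSV); g=cv2.inRange(hsv,(40,60,60),(80,255,255))>0
z=P[...,2]; m=g&(abs(z-.07)<.003); m[:175]=0;m[:,:305]=0;m[:,510:]=0
k=cv2.morphologyEx(m.astype(np.uint8),cv2.MORPH_OPEN,np.ones((3,3)))>0
q=P[k][:,:2]*1000; print(len(q),cv2.minEnclosingCircle(q.astype(np.float32)),np.median(z[k]))
f=lambda c:(lambda r:np.maximum(r-48,0)+np.maximum(27-r,0))(np.hypot(q[:,0]-c[0],q[:,1]-c[1]))
s=least_squares(f,q.mean(0),loss="soft_l1"); print(s.x,s.cost)
for u,v in[(260,119),(560,98)]: print(ray(K,T,u,v,.07),P[v-4,u])
E
```

```text
7374 ((639.29638671875, 188.56639099121094), 48.64628219604492) 0.06973136168202976
[638.98643131 188.65163418] 2.9395728315334066
[0.57104736 0.26524378 0.07      ] [0.57136557 0.26690244 0.07102998]
[0.69518725 0.27352202 0.07      ] [7.46509178e-01 2.76510868e-01 5.92978792e-04]
```

Call:
step_arm([
  [0,0,0,0,0,0.2,1],
  [0,0,0,0,0,0.2,1],
  [0,0,0,0,0,0.11,1],
  [0,0,0,0,0,0,1],
  [0,0,0,0,0,0,1],
])

```text
time_s: 6.75
tool_pos: [0.5937, 0.1892, 0.0059]
tcp_rot: [0.707, 0.708, -0.003, -0.002]
contact_force: [-10.4, -2.2, 19.8]
finger_gap: 0.131
```

```bash
python3 - <<'E'
from h import *
go(597,189.7,6,0)
E
```

```text
t 6.75 tcp [593.7 189.2   5.9] phi 0.1 tilt 0.34 F [-10.4  -2.2  19.8] gap 11.1 j [ 0.17  0.57  1.56 -0.    1.02  0.17]
turn [-0.0018  0.0005  0.0004] shift [ 0.005  0.033 -0.001]
```

Call:
step_arm([
  [0,0,0,0,0.02,-0.02,1],
  [0,0,0,0,0,0,1],
  [0,0,0,0,0,0,0.5],
  [0,0,0,0,0,0,0.5],
  [0,0,0,0,0,0,0.3],
])

```text
time_s: 7.38
tool_pos: [0.5975, 0.1894, 0.0056]
tcp_rot: [0.707, 0.707, -0.0, -0.0]
contact_force: [0.4, 1.7, 1.1]
finger_gap: 0.69
```

```bash
python3 - <<'E'
from h import *
go(597,189.7,110,0)
E
```

```text
t 7.38 tcp [597.5 189.4   5.6] phi 0.0 tilt 0.04 F [0.4 1.7 1.1] gap 58.6 j [ 0.17  0.57  1.55 -0.    1.02  0.17]
turn [-0.0002  0.      0.0002] shift [ 0.003 -0.005 -1.044]
```

Call:
step_arm([
  [0,0,0,0,0,-0.3,0.3],
  [0,0,0,0,0,-0.4,0.3],
  [0,0,-0.049,0,0,-0.5,0.3],
  [0,0,-0.049,0,0,-0.4,0.3],
  [0,0,-0.049,0,0,0,0.3],
])

```text
time_s: 8.0
tool_pos: [0.6012, 0.1901, 0.1717]
tcp_rot: [0.524, 0.852, 0.003, 0.004]
contact_force: [-0.2, -0.3, -0.0]
finger_gap: 0.703
```

Call:
step_arm([
  [0,0,-0.049,0,0,0,0.3],
  [0,0,-0.049,0,0,0,0.3],
  [0,0,-0.049,0,0,0,0.3],
  [0,0,-0.048,0,0,0,0.3],
  [0,0,0,0,0,0,0.3],
])

```text
time_s: 8.62
tool_pos: [0.5977, 0.1895, 0.166]
tcp_rot: [0.246, 0.969, -0.0, -0.0]
contact_force: [0.6, -0.1, 0.2]
finger_gap: 0.704
```

```bash
python3 - <<'E'
from h import *
go(533.5,465,120,61.5)
E
```

```text
t 8.62 tcp [597.7 189.5 166. ] phi 61.5 tilt 0.02 F [ 0.6 -0.1  0.2] gap 59.8 j [ 0.17  0.37  1.47  0.    1.3  -0.9 ]
turn [-0.0001 -0.0001 -0.    ] shift [1.878 2.115 0.46 ]
```

Call:
step_arm([
  [0,0,0,0.33,0.37,0,0.3],
  [0,0,0,0.39,0.44,0,0.3],
  [0,0,0,0.39,0.44,0,0.3],
  [0,0,0,0.39,0.44,0,0.3],
  [0,0,0,0.37,0.42,0,0.3],
])

```text
time_s: 9.25
tool_pos: [0.533, 0.4659, 0.1662]
tcp_rot: [0.247, 0.969, 0.0, 0.0]
contact_force: [0.8, -0.4, -0.0]
finger_gap: 0.699
```

Call:
step_arm([
  [0,0,0,0,0,0.4,0.4],
  [0,0,0,0,0,0.3,0.4],
  [0,0,0,0,0,0,0.4],
  [0,0,0,0,0,0,0.4],
  [0,0,0,0,0,0,0.4],
])

```text
time_s: 9.88
tool_pos: [0.5352, 0.4648, 0.0989]
tcp_rot: [0.246, 0.969, 0.002, 0.001]
contact_force: [0.1, -0.6, 0.1]
finger_gap: 0.595
```

```bash
python3 - <<'E'
from h import *
from scipy.optimize import least_squares
go(533.5,465,4,61.5)
p,P,d=snap("wrist","5")
p,P,d=snap("top","3")
hsv=cv2.cvtColor(p,cv2.COLOR_BGR2HSV); g=cv2.inRange(hsv,(40,60,40),(80,255,255))>0
g[230:]=0; g[:,:340]=0; g[:90]=0;z=P[...,2]; g&=(d>0)&(abs(z-.018)<.006)
q=P[g][:,:2]*1000; print(len(q),cv2.minEnclosingCircle(q.astype(np.float32)))
E
```

```text
t 9.88 tcp [535.2 464.8  98.9] phi 61.5 tilt 0.25 F [ 0.1 -0.6  0.1] gap 50.6 j [ 0.59  0.6   1.29 -0.    1.25 -0.48]
turn [0.0012 0.0006 0.0002] shift [ 0.016 -0.006  0.949]
419 ((639.7427978515625, 186.82275390625), 48.07496643066406)
```

View pics/wrist5.png

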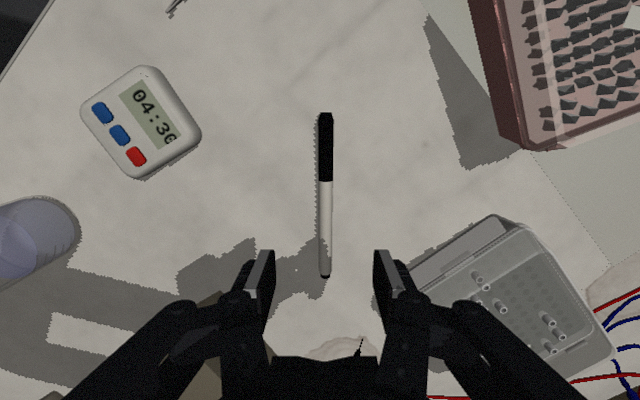

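View pics/top3.png

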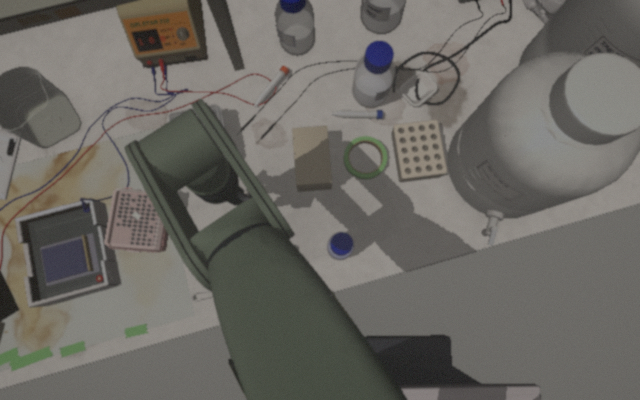

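```bash
python3 - <<'E'
from h import *
K,T,d=load("wrist","5"); P=cloud(K,T,d)
a=ray(K,T,326,113,.011)*1000;b=ray(K,T,325.5,277,.011)*1000
print(a,b,(a+b)/2,np.linalg.norm(a-b),np.degrees(np.arctan2(*(b-a)[1::-1])))
m=(P[...,2]>.006)&(P[...,2]<.02);m[:100]=0;m[290:]=0;m[:,:310]=0;m[:,340:]=0
q=(P[m][:,:2]*1000).astype(np.float32);print(len(q),cv2.minAreaRect(q),q.mean(0))
c=cv2.minAreaRect(q)[0]; go(c[0],c[1],4,61.5)
E
```

```text
[472.63762158 502.15702711  11.        ] [595.4301165  435.27313616  11.        ] [534.03386904 468.71508164  11.        ] 139.8265056450931 -28.576704973937733
2312 ((534.0733032226562, 467.8045959472656), (11.50693130493164, 142.17926025390625), 61.39577865600586) [527.47705 471.38474]
t 9.97 tcp [534.8 464.6  98.4] phi 61.6 tilt 0.2 F [ 0.  -0.2 -0.3] gap 51.4 j [ 0.59  0.6   1.29  0.    1.25 -0.48]
turn [0.001  0.0005 0.0003] shift [0.022 0.025 0.944]
```

Call:
step_arm([
  [0,0,0,0.02,0.025,0.3,0.4],
  [0,0,0,0,0,0.4,0.4],
  [0,0,0,0,0,0.25,0.4],
  [0,0,0,0,0,0,0.4],
  [0,0,0,0,0,0,0.4],
])

```text
time_s: 10.6
tool_pos: [0.5341, 0.4678, 0.0031]
tcp_rot: [0.245, 0.969, 0.001, 0.001]
contact_force: [0.1, 0.2, -0.1]
finger_gap: 0.599
```

```bash
python3 - <<'E'
from h import *
go(534,468,3,61.5)
E
```

```text
t 10.6 tcp [534.1 467.8   3.1] phi 61.6 tilt 0.13 F [ 0.1  0.2 -0.1] gap 50.9 j [ 0.6   0.72  1.32 -0.    1.11 -0.48]
turn [0.0006 0.0003 0.0005] shift [0.002 0.001 0.001]
```

Call:
step_arm([
  [0,0,0,0,0,0,1],
  [0,0,0,0,0,0,1],
  [0,0,0,0,0,0,1],
  [0,0,0,0,0,0,1],
  [0,0,0,0,0,0,1],
], grip_force=30)

```text
time_s: 11.22
tool_pos: [0.5338, 0.4677, 0.0025]
tcp_rot: [0.245, 0.969, 0.001, 0.001]
contact_force: [-0.7, -0.1, 4.8]
finger_gap: 0.124
```

```bash
python3 - <<'E'
from h import *
go(638,188,130,95)
E
```

```text
t 11.22 tcp [533.8 467.7   2.5] phi 61.6 tilt 0.11 F [-0.7 -0.1  4.8] gap 10.6 j [ 0.6   0.72  1.32  0.    1.11 -0.48]
turn [ 0.0004  0.0004 -0.1856] shift [-0.794 -2.878 -1.275]
```

Call:
step_arm([
  [0,0,0,0,0,-0.3,1],
  [0,0,-0.046,0,0,-0.3,1],
  [0,0,-0.047,0,0,-0.3,1],
  [0,0,-0.046,0,0,-0.3,1],
  [0,0,-0.047,0,0,-0.2,1],
])

```text
time_s: 11.85
tool_pos: [0.5332, 0.4673, 0.1424]
tcp_rot: [-0.047, 0.999, 0.0, 0.0]
contact_force: [0.5, 0.3, -0.8]
finger_gap: 0.123
```

Call:
step_arm([
  [0,0,0,-0.1,-0.4,0,1],
  [0,0,0,-0.16,-0.58,0,1],
  [0,0,0,-0.16,-0.58,0,1],
  [0,0,0,-0.16,-0.58,0,1],
  [0,0,0,-0.15,-0.54,0,1],
])

```text
time_s: 12.48
tool_pos: [0.6295, 0.2047, 0.1405]
tcp_rot: [-0.044, 0.999, -0.0, -0.001]
contact_force: [1.0, 0.5, -0.0]
finger_gap: 0.125
```

```bash
python3 - <<'E'
from h import *
go(639,188,60,95)
E
```

```text
t 12.47 tcp [629.5 204.7 140.5] phi 95.1 tilt 0.07 F [ 1.   0.5 -0. ] gap 10.6 j [ 0.18  0.47  1.39 -0.    1.28 -1.48]
turn [-0.0001 -0.0004  0.0004] shift [-0.081 -0.174  0.805]
```

Call:
step_arm([
  [0,0,0,-0.08,-0.17,0,1],
  [0,0,0,0,0,0.3,1],
  [0,0,0,0,0,0.3,1],
  [0,0,0,0,0,0.1,1],
  [0,0,0,0,0,0,1],
])

```text
time_s: 13.1
tool_pos: [0.6381, 0.191, 0.0703]
tcp_rot: [-0.045, 0.999, -0.0, -0.001]
contact_force: [-0.7, 0.1, -0.0]
finger_gap: 0.123
```

```bash
python3 - <<'E'
from h import *
go(639,188,21,95)
p,P,d=snap("wrist","6")
E
```

```text
t 13.1 tcp [638.1 191.   70.3] phi 95.1 tilt 0.13 F [-0.7  0.1 -0. ] gap 10.5 j [ 0.16  0.55  1.42  0.    1.17 -1.5 ]
turn [-0.     -0.0007  0.0007] shift [-0.006 -0.031  0.493]
```

View pics/wrist6.png

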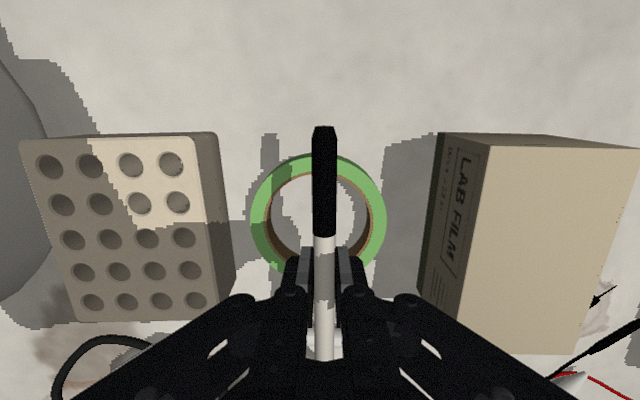

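```bash
python3 - <<'E'
from h import *
from scipy.optimize import least_squares
K,T,d=load("wrist","6"); P=cloud(K,T,d); p=cv2.imread("pics/wrist6.png"); z=P[...,2]
hsv=cv2.cvtColor(p,cv2.COLOR_BGR2HSV); g=cv2.inRange(hsv,(40,60,40),(80,255,255))>0
m=g&(abs(z-.018)<.004); m[:,:240]=0;m[:,400:]=0;m[:145]=0;m[280:]=0
q=P[m][:,:2]*1000
f=lambda c:(lambda r:np.maximum(r-48,0)+np.maximum(27-r,0))(np.hypot(q[:,0]-c[0],q[:,1]-c[1]))
print("tape",len(q),least_squares(f,q.mean(0),loss="soft_l1").x,np.median(z[m]))
m=(abs(z-.070)<.006); m[:,:415]=0; m[370:]=0
q=(P[m][:,:2]*1000).astype(np.float32);print("carton",len(q),cv2.minAreaRect(q))
m=(abs(z-.046)<.005); m[:,245:]=0; m[330:]=0;m[:125]=0
k=cv2.morphologyEx(m.astype(np.uint8),cv2.MORPH_OPEN,np.ones((7,7)))>0
q=(P[k][:,:2]*1000).astype(np.float32);print("rack",len(q),cv2.minAreaRect(q))
# marker far/near ends
for u,v in[(324,127),(324,360)]: print(P[v,u],ray(K,T,u,v,.079))
E
```

```text
tape 3661 [639.29007477 187.44782695] 0.01876284778098783
carton 29355 ((630.0296020507812, 305.9092102050781), (125.3608627319336, 77.02745056152344), 3.939122200012207)
rack 26812 ((650.967041015625, 48.525352478027344), (123.58103942871094, 146.73336791992188), 6.263917922973633)
[0.56830743 0.18568612 0.08011343] [0.56839172 0.18569261 0.079     ]
[0.69686636 0.19708534 0.08017951] [0.69808942 0.19719275 0.079     ]
```

Call:
step_arm([
  [0,0,0,0,-0.04,0,1],
  [0,0,0,0,0,0.2,1],
  [0,0,0,0,0,0.15,1],
  [0,0,0,0,0,0.1,1],
  [0,0,0,0,0,0,1],
])

```text
time_s: 13.78
tool_pos: [0.6379, 0.1863, 0.0242]
tcp_rot: [-0.044, 0.999, -0.0, -0.002]
contact_force: [-0.5, -0.4, 0.4]
finger_gap: 0.121
```

```bash
python3 - <<'E'
from h import *
go(638.5,186.5,21,95)
E
```

```text
t 13.78 tcp [637.9 186.3  24.2] phi 95.1 tilt 0.21 F [-0.5 -0.4  0.4] gap 10.3 j [ 0.15  0.61  1.44  0.    1.09 -1.51]
turn [-0.0001 -0.0012  0.0004] shift [-0.007  0.001  0.032]
```

Call:
step_arm([
  [0,0,0,0,0,0.03,1],
  [0,0,0,0,0,0,1],
  [0,0,0,0,0,0,1],
  [0,0,0,0,0,0,0.8],
  [0,0,0,0,0,0,0.7],
])

```text
time_s: 14.4
tool_pos: [0.6395, 0.1866, 0.0236]
tcp_rot: [-0.044, 0.999, 0.0, 0.0]
contact_force: [0.4, 0.5, 0.6]
finger_gap: 0.302
```

Call:
step_arm([
  [0,0,0,0,0,0,0.6],
  [0,0,0,0,0,0,0.6],
  [0,0,0,0,0,-0.1,0.6],
  [0,0,0,0,0,-0.4,0.6],
  [0,0,0,0,0,-0.5,0.6],
])

```text
time_s: 15.02
tool_pos: [0.6383, 0.1863, 0.1234]
tcp_rot: [-0.044, 0.999, -0.0, -0.001]
contact_force: [-0.0, 0.8, -0.1]
finger_gap: 0.399
```

```bash
python3 - <<'E'
from h import *
go(440,248.5,170,40)
p,P,d=snap("wrist","7")
E
```

```text
t 15.03 tcp [638.3 186.3 123.4] phi 95.1 tilt 0.17 F [-0.   0.8 -0.1] gap 33.9 j [ 0.15  0.49  1.4   0.    1.26 -1.51]
turn [-0.0005 -0.0008  0.306 ] shift [ 1.751 -1.119 -0.466]
```

View pics/wrist7.png

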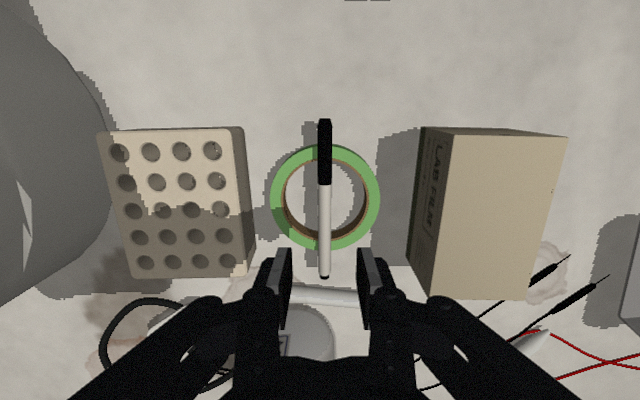

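```bash
python3 - <<'E'
from h import *
from scipy.optimize import least_squares
K,T,d=load("wrist","7"); P=cloud(K,T,d); p=cv2.imread("pics/wrist7.png"); z=P[...,2]
hsv=cv2.cvtColor(p,cv2.COLOR_BGR2HSV); g=cv2.inRange(hsv,(40,60,40),(80,255,255))>0
m=g&(abs(z-.018)<.004); m[:,:240]=0;m[:,400:]=0;m[:135]=0;m[260:]=0
q=P[m][:,:2]*1000
f=lambda c:(lambda r:np.maximum(r-48,0)+np.maximum(27-r,0))(np.hypot(q[:,0]-c[0],q[:,1]-c[1]))
print("tape",len(q),least_squares(f,q.mean(0),loss="soft_l1").x,np.median(z[m]))
def rc(n,zc,tol,u0,u1,v0,v1,o=5):
    m=(abs(z-zc)<tol); M=np.zeros_like(m);M[v0:v1,u0:u1]=1; m&=M
    k=cv2.morphologyEx(m.astype(np.uint8),cv2.MORPH_OPEN,np.ones((o,o)))>0
    q=(P[k][:,:2]*1000).astype(np.float32);print(n,len(q),cv2.minAreaRect(q),np.median(z[k]))
rc("carton",.070,.004,405,600,110,310)
rc("rack",.046,.004,96,260,120,285,9)
rc("marker",.030,.005,300,345,110,290,1)
E
```

```text
tape 2995 [639.32506534 187.32866932] 0.01872941106906653
carton 17804 ((630.335205078125, 305.7243347167969), (125.74739837646484, 76.5175552368164), 3.7764103412628174) 0.07057956161889499
rack 14616 ((648.4032592773438, 71.5517578125), (123.52078247070312, 99.65987396240234), 6.3579912185668945) 0.04677986343519934
marker 2163 ((640.3709716796875, 187.1155242919922), (141.99879455566406, 11.63904857635498), 4.717738151550293) 0.029645352416156873
```

Call:
step_arm([
  [0,0,0,0,0,-0.3,0.6],
  [0,0,0.048,0,0,-0.2,0.4],
  [0,0,0.048,0,0,0,0.2],
  [0,0,0.048,0,0,0,0],
  [0,0,0.048,0,0,0,0],
])

```text
time_s: 15.7
tool_pos: [0.6396, 0.1866, 0.1742]
tcp_rot: [0.257, 0.966, 0.0, 0.001]
contact_force: [0.5, 0.1, -0.1]
finger_gap: 0.997
```

Call:
step_arm([
  [0,0,0.048,0,0,0,0],
  [0,0,0.048,0,0,0,0],
  [0,0,0.046,0,0,0,0],
  [0,0,0,0,0,0,0],
  [0,0,0,0,0,0,0],
])

```text
time_s: 16.32
tool_pos: [0.6395, 0.1865, 0.1737]
tcp_rot: [0.461, 0.887, 0.0, 0.0]
contact_force: [-0.1, -0.3, -0.3]
finger_gap: 1.001
```

```bash
python3 - <<'E'
from h import *
go(440,248.5,170,35)
E
```

```text
t 16.32 tcp [639.5 186.5 173.7] phi 35.1 tilt 0.03 F [-0.1 -0.3 -0.3] gap 85.1 j [ 0.15  0.44  1.36  0.    1.34 -0.46]
turn [0.0002 0.0001 0.0004] shift [ 1.652 -1.278  0.037]
```

Call:
step_arm([
  [0,0,0,0.33,-0.26,0,0],
  [0,0,0,0.44,-0.34,0,0],
  [0,0,0,0.44,-0.34,0,0],
  [0,0,0,0.44,-0.34,0,0],
  [0,0,0,0,0,0,0],
])

```text
time_s: 16.95
tool_pos: [0.4357, 0.2491, 0.1726]
tcp_rot: [0.46, 0.888, -0.001, -0.001]
contact_force: [0.6, 0.0, 0.2]
finger_gap: 0.998
```

```bash
python3 - <<'E'
from h import *
go(440,248.5,83,35)
p,P,d=snap("wrist","8")
z=P[...,2]
m=(abs(z-.110)<.006); m[250:]=0
q=(P[m][:,:2]*1000).astype(np.float32);print(len(q),cv2.minEnclosingCircle(q),np.median(z[m]))
E
```

```text
t 16.95 tcp [435.7 249.1 172.6] phi 35.2 tilt 0.17 F [0.6 0.  0.2] gap 84.9 j [ 0.35  0.11  1.78  0.    1.25 -0.27]
turn [-0.0009 -0.0004  0.0014] shift [-0.029  0.032  0.896]
2652 ((439.5441589355469, 249.41624450683594), 22.33079719543457) 0.11068790187994612
```

View pics/wrist8.png

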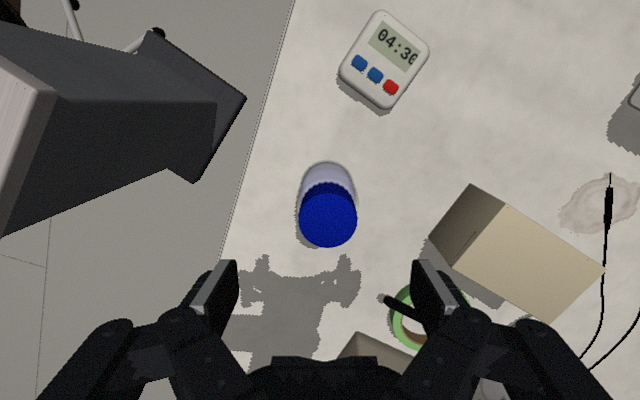

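Call:
step_arm([
  [0,0,0,-0.02,0.03,0.1,0],
  [0,0,0,0,0,0.3,0],
  [0,0,0,0,0,0,0],
  [0,0,0,0,0,0,0],
  [0,0,0,0,0,0,0],
])

```text
time_s: 17.62
tool_pos: [0.4448, 0.2487, 0.1344]
tcp_rot: [0.462, 0.887, 0.001, 0.001]
contact_force: [-0.3, -0.4, -0.6]
finger_gap: 1.0
```

```bash
python3 - <<'E'
from h import *
go(439.7,249,83,35)
E
```

```text
t 17.62 tcp [444.8 248.7 134.4] phi 34.9 tilt 0.13 F [-0.3 -0.4 -0.6] gap 85.0 j [ 0.34  0.17  1.8  -0.    1.17 -0.27]
turn [ 0.0007  0.0002 -0.0004] shift [ 0.032 -0.04   0.514]
```

Call:
step_arm([
  [0,0,0,0.03,-0.04,0,0],
  [0,0,0,0,0,0.25,0],
  [0,0,0,0,0,0.25,0],
  [0,0,0,0,0,0,0],
  [0,0,0,0,0,0,0],
])

```text
time_s: 18.25
tool_pos: [0.4391, 0.249, 0.0843]
tcp_rot: [0.462, 0.887, 0.001, 0.001]
contact_force: [1.3, -0.2, -0.4]
finger_gap: 1.001
```

```bash
python3 - <<'E'
from h import *
go(439.7,249,83,35)
E
```

```text
t 18.25 tcp [439.1 249.   84.3] phi 35.0 tilt 0.09 F [ 1.3 -0.2 -0.4] gap 85.1 j [ 0.34  0.23  1.84  0.    1.06 -0.27]
turn [ 0.0005  0.0001 -0.0002] shift [-0.004  0.005  0.013]
```

Call:
step_arm([
  [0,0,0,0,0,0,0.2],
  [0,0,0,0,0,0,0.4],
  [0,0,0,0,0,0,0.6],
  [0,0,0,0,0,0,1],
  [0,0,0,0,0,0,1],
], grip_force=50)

```text
time_s: 18.88
tool_pos: [0.4392, 0.2489, 0.0844]
tcp_rot: [0.462, 0.887, 0.0, 0.001]
contact_force: [-1.2, -0.7, 5.8]
finger_gap: 0.499
```

```bash
python3 - <<'E'
from h import *
go(529.6,58.3,120,35)
E
```

```text
t 18.88 tcp [439.2 248.9  84.4] phi 35.0 tilt 0.08 F [-1.2 -0.7  5.8] gap 42.4 j [ 0.34  0.23  1.84 -0.    1.06 -0.27]
turn [ 0.0004  0.0001 -0.0002] shift [-2.08  -0.352 -0.356]
```

Call:
step_arm([
  [0,0,0,0,0,-0.2,1],
  [0,0,0,0,0,-0.3,1],
  [0,0,0,-0.15,-0.025,0,1],
  [0,0,0,-0.3,-0.05,0,1],
  [0,0,0,-0.4,-0.07,0,1],
])

```text
time_s: 19.5
tool_pos: [0.4745, 0.1693, 0.1314]
tcp_rot: [0.461, 0.887, -0.001, -0.001]
contact_force: [0.4, 0.4, -2.6]
finger_gap: 0.502
```

Call:
step_arm([
  [0,0,0,-0.4,-0.07,0,1],
  [0,0,0,-0.4,-0.07,0,1],
  [0,0,0,-0.28,-0.047,0,1],
  [0,0,0,-0.15,-0.02,0,1],
  [0,0,0,0,0,0,1],
])

```text
time_s: 20.12
tool_pos: [0.5284, 0.0571, 0.1322]
tcp_rot: [0.463, 0.886, -0.0, -0.001]
contact_force: [0.1, -0.1, -2.5]
finger_gap: 0.504
```

```bash
python3 - <<'E'
from h import *
go(529.6,58.3,84.5,35)
snap("wrist","9");snap("scene","9")
E
```

```text
t 20.12 tcp [528.4  57.1 132.2] phi 34.8 tilt 0.1 F [ 0.1 -0.1 -2.5] gap 42.8 j [-0.06  0.22  1.74  0.    1.18 -0.66]
turn [-0.0004 -0.0004 -0.0009] shift [0.003 0.016 0.477]
```

View pics/wrist9.png

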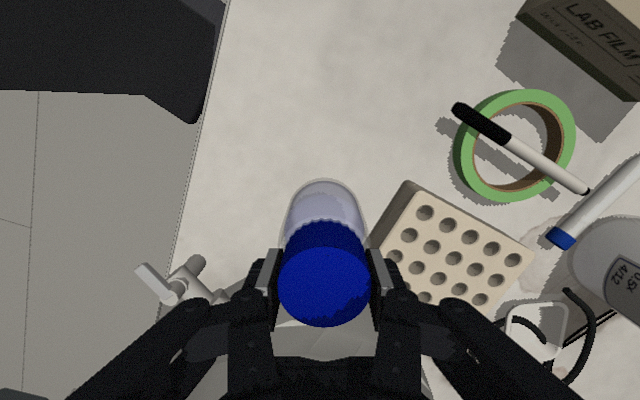

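View pics/scene9.png

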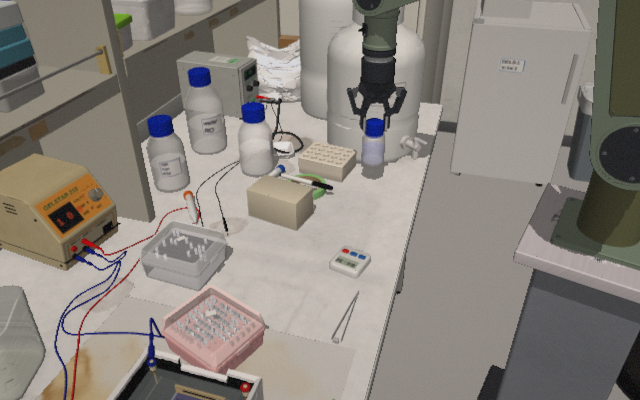

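Call:
step_arm([
  [0,0,0,0,0.015,0.1,1],
  [0,0,0,0,0,0.2,1],
  [0,0,0,0,0,0.13,1],
  [0,0,0,0,0,0.03,1],
  [0,0,0,0,0,0,1],
])

```text
time_s: 20.85
tool_pos: [0.5301, 0.0591, 0.0872]
tcp_rot: [0.462, 0.887, -0.0, -0.0]
contact_force: [0.8, -0.2, -1.9]
finger_gap: 0.504
```

```bash
python3 - <<'E'
from h import *
go(529.6,58.3,84.5,35)
E
```

```text
t 20.85 tcp [530.1  59.1  87.2] phi 35.0 tilt 0.01 F [ 0.8 -0.2 -1.9] gap 42.9 j [-0.05  0.29  1.77  0.    1.09 -0.66]
turn [-0.     -0.     -0.0001] shift [-0.004 -0.008  0.027]
```

Call:
step_arm([
  [0,0,0,0,-0.005,0.02,1],
  [0,0,0,0,0,0.005,1],
  [0,0,0,0,0,0,1],
  [0,0,0,0,0,0,1],
  [0,0,0,0,0,0,1],
])

```text
time_s: 21.48
tool_pos: [0.5297, 0.0586, 0.0849]
tcp_rot: [0.462, 0.887, 0.0, 0.0]
contact_force: [-0.1, 0.2, -2.7]
finger_gap: 0.5
```

```bash
python3 - <<'E'
from h import *
go(529.6,58.3,84.5,35)
E
```

```text
t 21.48 tcp [529.7  58.6  84.9] phi 35.0 tilt 0.01 F [-0.1  0.2 -2.7] gap 42.5 j [-0.05  0.29  1.77  0.    1.08 -0.66]
turn [ 0.      0.     -0.0003] shift [-0.002 -0.002  0.004]
```

Call:
step_arm([
  [0,0,0,0,0,0.008,1],
  [0,0,0,0,0,0.005,1],
  [0,0,0,0,0,0,1],
  [0,0,0,0,0,0,1],
  [0,0,0,0,0,0,1],
])

```text
time_s: 22.1
tool_pos: [0.53, 0.0585, 0.0844]
tcp_rot: [0.462, 0.887, 0.0, 0.0]
contact_force: [-2.0, 1.0, 5.4]
finger_gap: 0.504
```

```bash
python3 - <<'E'
from h import *
go(529.6,58.3,84.5,35)
E
```

```text
t 22.1 tcp [530.   58.5  84.4] phi 35.0 tilt 0.03 F [-2.   1.   5.4] gap 42.8 j [-0.05  0.29  1.77 -0.    1.08 -0.66]
turn [ 0.0001  0.0002 -0.0002] shift [ 0.    -0.004 -0.001]
```

Seated. Release gently and rise.

Call:
step_arm([
  [0,0,0,0,0,0,0.4],
  [0,0,0,0,0,0,0.3],
  [0,0,0,0,0,0,0.1],
  [0,0,0,0,0,0,0],
  [0,0,0,0,0,0,0],
])

```text
time_s: 22.72
tool_pos: [0.5297, 0.0586, 0.0834]
tcp_rot: [0.462, 0.887, 0.0, 0.0]
contact_force: [-1.7, -0.4, -0.4]
finger_gap: 1.0
```

Call:
step_arm([
  [0,0,0,0,0,-0.1,0],
  [0,0,0,0,0,-0.3,0],
  [0,0,0,0,0,-0.4,0],
  [0,0,0,0,0,-0.2,0],
  [0,0,0,0,0,0,0],
])

```text
time_s: 23.35
tool_pos: [0.5315, 0.0585, 0.1864]
tcp_rot: [0.462, 0.887, 0.001, 0.003]
contact_force: [0.3, -0.1, 0.1]
finger_gap: 1.0
```

```bash
python3 - <<'E'
from h import *
go(414,375,150,90)
p,P,d=snap("wrist","10")
z=P[...,2]
m=(abs(z-.110)<.006); m[350:]=0;m[:,:270]=0;m[:,390:]=0
q=(P[m][:,:2]*1000).astype(np.float32);print(len(q),cv2.minEnclosingCircle(q),np.median(z[m]))
E
```

```text
t 23.35 tcp [531.5  58.5 186.4] phi 35.0 tilt 0.34 F [ 0.3 -0.1  0.1] gap 85.0 j [-0.05  0.16  1.69  0.    1.28 -0.66]
turn [ 0.0008  0.0018 -0.3058] shift [1.175 3.165 0.364]
3390 ((577.4202880859375, 34.754486083984375), 74.79178619384766) 0.11064240832737943
```

View pics/wrist10.png

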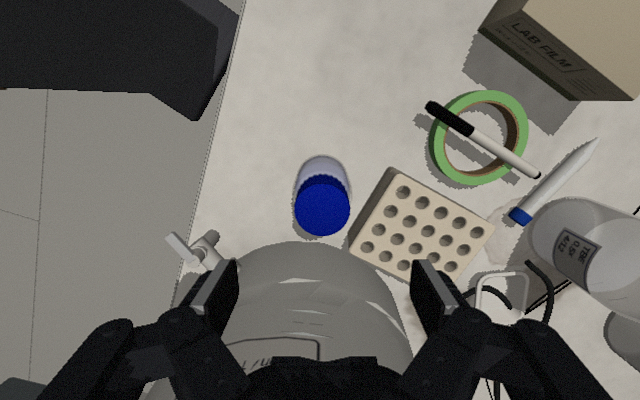

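Call:
step_arm([
  [0,0,0.049,0,0,0,0],
  [0,0,0.049,0,0,0,0],
  [0,0,0.049,0,0,0,0],
  [0,0,0.048,0,0,0,0],
  [0,0,0,0,0,0,0],
])

```text
time_s: 24.02
tool_pos: [0.5285, 0.0586, 0.1818]
tcp_rot: [0.707, 0.707, -0.001, -0.001]
contact_force: [-0.0, -0.3, -0.8]
finger_gap: 0.999
```

```bash
python3 - <<'E'
from h import *
go(414,375,150,0)
E
```

```text
t 24.02 tcp [528.5  58.6 181.8] phi -0.0 tilt 0.18 F [-0.  -0.3 -0.8] gap 84.9 j [-0.05  0.16  1.7   0.    1.28 -0.05]
turn [-0.001  -0.0001 -0.0003] shift [ 3.164 -1.145  0.318]
```

Call:
step_arm([
  [0,0,0,0.4,-0.14,0,0],
  [0,0,0,0.58,-0.21,0,0],
  [0,0,0,0.58,-0.21,0,0],
  [0,0,0,0.58,-0.21,0,0],
  [0,0,0,0.58,-0.21,0,0],
])

```text
time_s: 24.65
tool_pos: [0.431, 0.3323, 0.1827]
tcp_rot: [0.707, 0.707, -0.001, -0.0]
contact_force: [1.4, 0.3, -0.5]
finger_gap: 0.997
```

Call:
step_arm([
  [0,0,0,0.44,-0.165,0,0],
  [0,0,0,0,0,0.3,0],
  [0,0,0,0,0,0.3,0],
  [0,0,0,0,0,0,0],
  [0,0,0,0,0,0,0],
])

```text
time_s: 25.28
tool_pos: [0.4164, 0.375, 0.124]
tcp_rot: [0.708, 0.706, 0.0, 0.0]
contact_force: [-0.3, 0.9, 0.6]
finger_gap: 1.003
```

```bash
python3 - <<'E'
from h import *
go(414,375,1,0)
p,P,d=snap("wrist","11")
z=P[...,2]
m=(z>.010)&(z<.025); m[:60]=0;m[280:]=0;m[:,230:420]|=False
v,u=np.where(m); print(u.min(),u.max(),v.min(),v.max())
p,P,d=snap("top","4")
E
```

```text
t 25.27 tcp [416.4 375.  124. ] phi -0.1 tilt 0.03 F [-0.3  0.9  0.6] gap 85.2 j [0.58 0.29 1.68 0.   1.18 0.58]
turn [ 0.0001 -0.0001 -0.0006] shift [ 0.    -0.024  1.23 ]
237 629 60 279
```

View pics/wrist11.png

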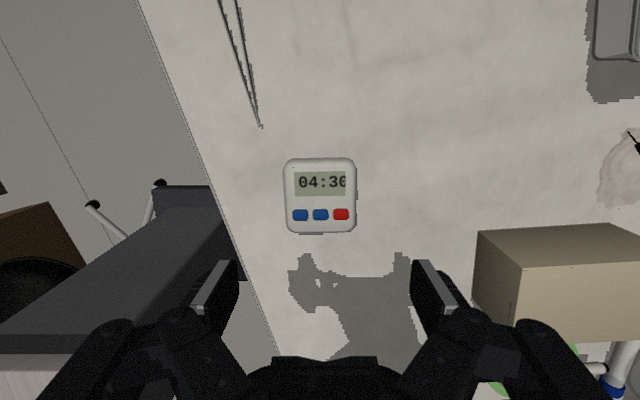

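View pics/top4.png

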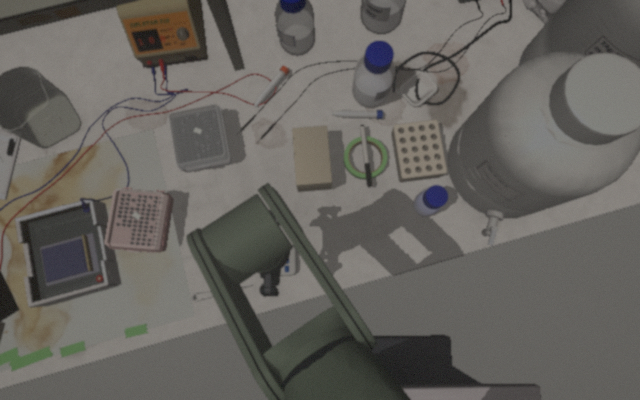

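```bash
python3 - <<'E'
from h import *
K,T,d=load("wrist","11"); P=cloud(K,T,d); z=P[...,2]
m=(z>.008)&(z<.03); m[:150]=0;m[245:]=0;m[:,:275]=0;m[:,365:]=0
q=(P[m][:,:2]*1000).astype(np.float32);print(len(q),cv2.minAreaRect(q),np.median(z[m]))
c=cv2.minAreaRect(q)[0]; go(c[0],c[1],1,0)
K,T,d=load("top","4"); P=cloud(K,T,d); z=P[...,2]
m=(abs(z-.109)<.004); M=np.zeros_like(m);M[175:220,410:460]=1;m&=M
q=(P[m][:,:2]*1000).astype(np.float32);print(len(q),cv2.minEnclosingCircle(q))
E
```

```text
5176 ((413.2183532714844, 376.7349853515625), (63.945247650146484, 68.40067291259766), 1.0420998334884644) 0.01745077534185599
t 25.38 tcp [417.1 375.4 125.1] phi -0.1 tilt 0.16 F [ 0.3 -0.2 -0. ] gap 85.0 j [ 0.58  0.29  1.68 -0.    1.17  0.58]
turn [ 0.0008 -0.0005 -0.0007] shift [ 0.014 -0.039  1.241]
387 ((530.0503540039062, 58.579837799072266), 22.416934967041016)
```

Call:
step_arm([
  [0,0,0,0.013,-0.035,0.2,0],
  [0,0,0,0,0,0.4,0],
  [0,0,0,0,0,0.4,0],
  [0,0,0,0,0,0.2,0],
  [0,0,0,0,0,0,0],
])

```text
time_s: 26.0
tool_pos: [0.412, 0.3756, 0.0029]
tcp_rot: [0.708, 0.706, -0.001, -0.0]
contact_force: [0.8, -0.4, 0.1]
finger_gap: 1.002
```

```bash
python3 - <<'E'
from h import *
go(413.5,376.5,-1,0)
p,P,d=snap("scene","11"); cv2.imwrite("pics/scene11c.png",cv2.resize(p[180:300,290:430],None,fx=5,fy=5))
E
```

```text
t 26.0 tcp [412.  375.6   2.9] phi -0.1 tilt 0.12 F [ 0.8 -0.4  0.1] gap 85.1 j [ 0.58  0.46  1.74 -0.    0.94  0.59]
turn [-0.0006  0.0004 -0.0008] shift [0.009 0.015 0.039]
```

View pics/scene11c.png

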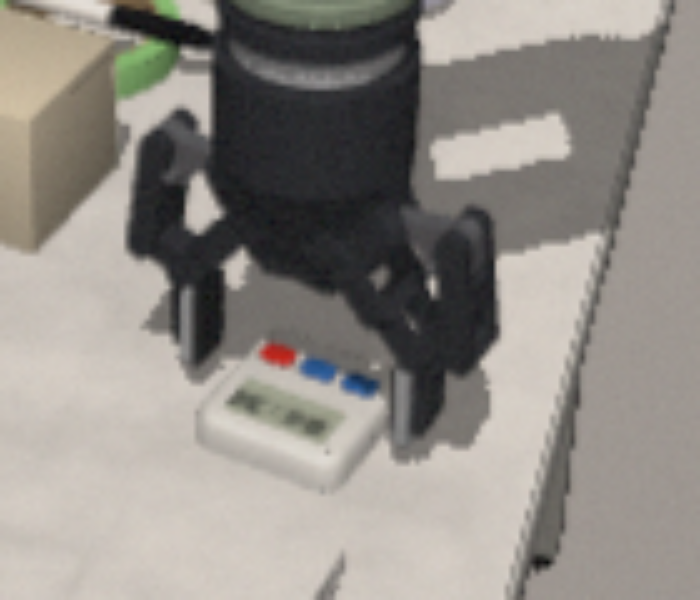

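Call:
step_arm([
  [0,0,0,0.01,0.01,0.03,0],
  [0,0,0,0,0,0,0],
  [0,0,0,0,0,0,0.2],
  [0,0,0,0,0,0,0.5],
  [0,0,0,0,0,0,0.5],
], grip_force=40)

```text
time_s: 26.68
tool_pos: [0.4141, 0.3776, 0.0014]
tcp_rot: [0.708, 0.706, 0.001, 0.0]
contact_force: [-0.1, -0.4, 6.3]
finger_gap: 0.733
```

```bash
python3 - <<'E'
from h import *
go(413.5,376.5,-1,0)
p,P,d=snap("scene","12"); cv2.imwrite("pics/scene12c.png",cv2.resize(p[180:300,290:430],None,fx=5,fy=5))
E
```

```text
t 26.68 tcp [414.1 377.6   1.4] phi -0.1 tilt 0.09 F [-0.1 -0.4  6.3] gap 62.3 j [0.58 0.47 1.73 0.   0.94 0.59]
turn [ 0.0004 -0.0003 -0.0008] shift [-0.011 -0.006  0.024]
```

View pics/scene12c.png

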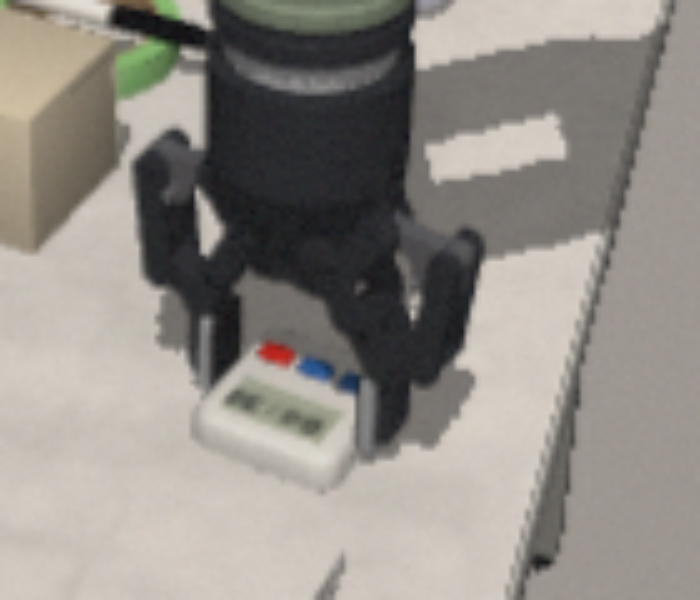

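Call:
step_arm([
  [0,0,0,0,0,0,1],
  [0,0,0,0,0,0,1],
  [0,0,0,0,0,-0.1,1],
  [0,0,0,0,0,-0.3,1],
  [0,0,0,0,0,-0.4,1],
])

```text
time_s: 27.35
tool_pos: [0.412, 0.3762, 0.0799]
tcp_rot: [0.708, 0.706, -0.002, -0.0]
contact_force: [0.7, -0.3, -0.7]
finger_gap: 0.738
```

Call:
step_arm([
  [0,0,0,0,0,-0.4,1],
  [0,0,0,0,0,-0.3,1],
  [0,0,0,0,0,0,1],
  [0,0,0,0,0,0,1],
  [0,0,0,0,0,0,1],
])

```text
time_s: 27.98
tool_pos: [0.4121, 0.3763, 0.1484]
tcp_rot: [0.708, 0.706, -0.002, -0.0]
contact_force: [0.6, 0.2, -0.5]
finger_gap: 0.741
```

```bash
python3 - <<'E'
from h import *
go(630,307,110,4)
p,P,d=snap("wrist","13")
E
```

```text
t 27.98 tcp [412.1 376.3 148.4] phi -0.1 tilt 0.24 F [ 0.6  0.2 -0.5] gap 63.0 j [ 0.58  0.26  1.66 -0.    1.23  0.59]
turn [-0.0011  0.0007 -0.023 ] shift [-0.843  2.125  0.384]
```

View pics/wrist13.png

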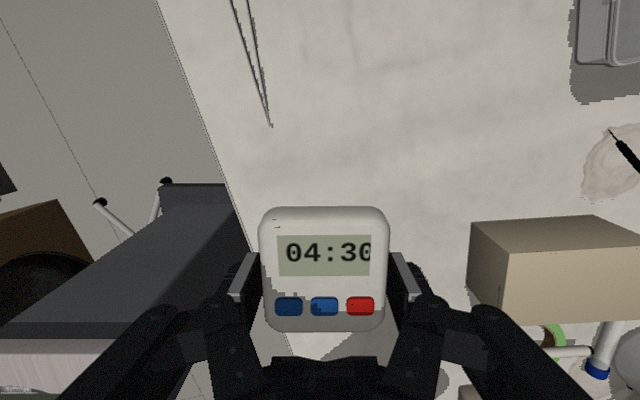

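```bash
python3 - <<'E'
from h import *
K,T,d=load("wrist","13"); P=cloud(K,T,d); z=P[...,2]
print([P[v,u].round(4).tolist() for u,v in[(270,215),(380,215),(270,320),(380,320),(325,290)]])
m=(z>.150)&(z<.172); m[:200]=0;m[335:]=0;m[:,:255]=0;m[:,392:]=0; p=cv2.imread("pics/wrist13.png"); 
m&=(p.max(2)>70)
k=cv2.morphologyEx(m.astype(np.uint8),cv2.MORPH_OPEN,np.ones((5,5)))>0
k[:, :258]=0; k[:,390:]=0
q=(P[k][:,:2]*1000).astype(np.float32);print(len(q),cv2.minAreaRect(q),np.median(z[k]))
for z0 in(.163,): print([ (ray(K,T,*x,z0)*1000).round(1).tolist() for x in[(258,260),(389,260),(325,206),(325,332)]])
E
```

```text
[[0.3878, 0.4081, 0.1598], [0.4396, 0.408, 0.1598], [0.3853, 0.3523, 0.1652], [0.4421, 0.351, 0.1636], [0.4136, 0.3699, 0.1645]]
13918 ((412.9489440917969, 376.48828125), (64.17805480957031, 66.94754791259766), 0.8579151630401611) 0.16431981234664883
[[381.1, 386.0, 163.0], [444.6, 385.9, 163.0], [413.7, 413.7, 163.0], [413.5, 342.7, 163.0]]
```

```bash
python3 - <<'E'
from h import *
K,T,d=load("wrist","13"); P=cloud(K,T,d)
for v in range(210,335,8): print(v,P[v,325].round(4),P[v,345].round(4))
E
```

```text
210 [0.4137 0.4094 0.1566] [0.4233 0.4094 0.1567]
218 [0.4137 0.4076 0.1623] [0.4229 0.4078 0.1629]
226 [0.4137 0.4044 0.1643] [0.4229 0.4041 0.1637]
234 [0.4137 0.4003 0.1641] [0.423  0.4005 0.1646]
242 [0.4139 0.4593 0.2917] [0.423  0.3965 0.1648]
250 [0.4137 0.3928 0.1658] [0.4231 0.3921 0.1645]
258 [0.4136 0.3883 0.1653] [0.4232 0.388  0.1647]
266 [0.4136 0.3837 0.1648] [0.4233 0.3832 0.164 ]
274 [0.4136 0.3795 0.1652] [0.4234 0.3791 0.1645]
282 [0.4136 0.3739 0.1635] [0.4235 0.3741 0.1639]
290 [0.4136 0.3699 0.1645] [0.4235 0.3705 0.1653]
298 [0.4136 0.3667 0.1664] [0.4236 0.3655 0.1648]
306 [0.4136 0.3634 0.1683] [0.4237 0.3607 0.1649]
314 [0.4136 0.3583 0.1678] [0.4239 0.3548 0.1637]
322 [0.4136 0.3501 0.164 ] [0.4239 0.3504 0.1644]
330 [0.4135 0.3466 0.1658] [0.4241 0.3448 0.1638]
```

Call:
step_arm([
  [0,0,-0.017,0,0,0,1],
  [0,0,0,-0.12,0.3,0,1],
  [0,0,0,-0.22,0.55,0,1],
  [0,0,0,-0.22,0.55,0,1],
  [0,0,0,-0.22,0.55,0,1],
])

```text
time_s: 28.65
tool_pos: [0.6131, 0.3084, 0.1489]
tcp_rot: [0.689, 0.725, -0.001, -0.001]
contact_force: [0.4, 1.1, -1.3]
finger_gap: 0.736
```

Call:
step_arm([
  [0,0,0,-0.05,0.14,0,1],
  [0,0,0,0,0,0.2,1],
  [0,0,0,0,0,0.2,1],
  [0,0,0,0,0,0,1],
  [0,0,0,0,0,0,1],
])

```text
time_s: 29.28
tool_pos: [0.6253, 0.3057, 0.1101]
tcp_rot: [0.688, 0.725, -0.0, -0.0]
contact_force: [0.3, -0.6, -0.3]
finger_gap: 0.732
```

```bash
python3 - <<'E'
from h import *
go(629,305,71,3)
p,P,d=snap("wrist","14")
E
```

```text
t 29.27 tcp [625.3 305.7 110.1] phi 3.0 tilt 0.05 F [ 0.3 -0.6 -0.3] gap 62.2 j [0.33 0.56 1.31 0.   1.26 0.28]
turn [-0.0003  0.0001 -0.    ] shift [-0.009  0.037  0.391]
```

View pics/wrist14.png

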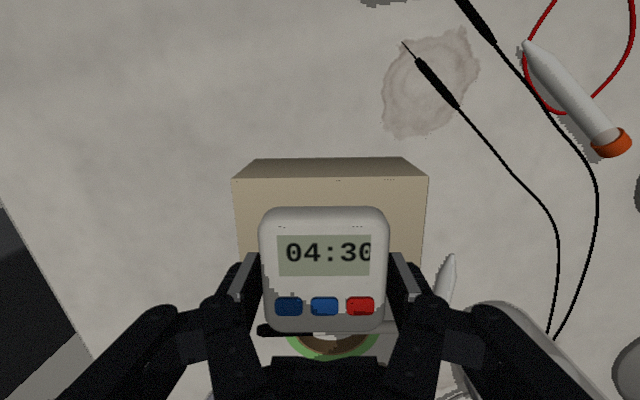

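Call:
step_arm([
  [0,0,0,-0.008,0.037,0,1],
  [0,0,0,0,0,0.2,1],
  [0,0,0,0,0,0.13,1],
  [0,0,0,0,0,0.03,1],
  [0,0,0,0,0,0,1],
])

```text
time_s: 29.95
tool_pos: [0.6298, 0.3042, 0.0736]
tcp_rot: [0.689, 0.725, -0.001, -0.0]
contact_force: [0.0, -0.8, -0.5]
finger_gap: 0.737
```

```bash
python3 - <<'E'
from h import *
go(629,305,71,3)
E
```

```text
t 29.95 tcp [629.8 304.2  73.6] phi 2.9 tilt 0.07 F [ 0.  -0.8 -0.5] gap 62.6 j [0.33 0.61 1.32 0.   1.21 0.28]
turn [-0.0004  0.0001 -0.0005] shift [ 0.009 -0.007  0.026]
```

Call:
step_arm([
  [0,0,0,0.008,0,0.015,1],
  [0,0,0,0,0,0.007,1],
  [0,0,0,0,0,0,1],
  [0,0,0,0,0,0,1],
  [0,0,0,0,0,0,1],
])

```text
time_s: 30.58
tool_pos: [0.6301, 0.3051, 0.0724]
tcp_rot: [0.689, 0.725, 0.0, 0.0]
contact_force: [-0.6, 0.4, -0.7]
finger_gap: 0.735
```

```bash
python3 - <<'E'
from h import *
go(629,305,71,3)
E
```

```text
t 30.57 tcp [630.1 305.1  72.4] phi 2.9 tilt 0.01 F [-0.6  0.4 -0.7] gap 62.5 j [0.33 0.61 1.32 0.   1.21 0.28]
turn [ 0.0001 -0.     -0.0005] shift [-0.001 -0.012  0.014]
```

Call:
step_arm([
  [0,0,0,0,-0.005,0.01,1],
  [0,0,0,0,0,0.007,1],
  [0,0,0,0,0,0,1],
  [0,0,0,0,0,0,1],
  [0,0,0,0,0,0,1],
])

```text
time_s: 31.2
tool_pos: [0.6298, 0.3051, 0.0715]
tcp_rot: [0.689, 0.725, 0.0, 0.0]
contact_force: [-2.6, -1.2, 5.8]
finger_gap: 0.739
```

```bash
python3 - <<'E'
from h import *
go(629,305,71,3)
E
```

```text
t 31.2 tcp [629.8 305.1  71.5] phi 2.9 tilt 0.03 F [-2.6 -1.2  5.8] gap 62.8 j [ 0.33  0.61  1.32 -0.    1.2   0.28]
turn [ 0.0002 -0.     -0.0005] shift [-0.001 -0.008  0.005]
```

Contact. Release, rise, and draw back.

Call:
step_arm([
  [0,0,0,0,0,0,0.2],
  [0,0,0,0,0,0,0.1],
  [0,0,0,0,0,0,0],
  [0,0,0,0,0,0,0],
  [0,0,0,0,0,-0.1,0],
])

```text
time_s: 31.82
tool_pos: [0.6286, 0.3048, 0.0796]
tcp_rot: [0.689, 0.725, -0.001, -0.001]
contact_force: [0.2, -0.4, -0.2]
finger_gap: 1.001
```

Call:
step_arm([
  [0,0,0,0,0,-0.4,0],
  [0,0,0,0,0,-0.5,0],
  [0,0,0,0,0,-0.3,0],
  [0,0,0,0.3,-0.4,0,0],
  [0,0,0,0.3,-0.5,0,0],
])

```text
time_s: 32.45
tool_pos: [0.5372, 0.3609, 0.2025]
tcp_rot: [0.69, 0.724, 0.002, 0.001]
contact_force: [0.1, 2.0, -0.6]
finger_gap: 0.996
```

Call:
step_arm([
  [0,0,0,0.3,-0.5,0,0],
  [0,0,0,0.3,-0.5,0,0],
  [0,0,0,0.3,-0.5,0,0],
  [0,0,0,0,0,0,0],
  [0,0,0,0,0,0,0],
])

```text
time_s: 33.08
tool_pos: [0.3827, 0.4429, 0.2015]
tcp_rot: [0.689, 0.725, 0.001, 0.0]
contact_force: [0.1, -0.0, -0.5]
finger_gap: 0.997
```

```bash
python3 - <<'E'
from h import *
from scipy.optimize import least_squares
go(629,305,71,3)
snap("scene","15")
p,P,d=snap("top","5"); z=P[...,2]
cv2.imwrite("pics/top5c.png",cv2.resize(np.clip(p[90:290,200:460]*1.6,0,255).astype(np.uint8),None,fx=3,fy=3)[:600,:780])
def rc(n,zc,tol,u0,u1,v0,v1,o=1):
    m=(abs(z-zc)<tol); M=np.zeros_like(m);M[v0:v1,u0:u1]=1; m&=M
    k=cv2.morphologyEx(m.astype(np.uint8),cv2.MORPH_OPEN,np.ones((o,o)))>0
    q=(P[k][:,:2]*1000).astype(np.float32);print(n,len(q),cv2.minAreaRect(q) if len(q) else None,np.median(z[k])); return q
rc("timer",.087,.006,285,340,115,195)
rc("marker",.030,.005,350,382,110,195)
rc("rack",.045,.005,385,450,115,185,9)
print(cv2.minEnclosingCircle(rc("bottle",.109,.004,410,460,175,220)))
hsv=cv2.cvtColor(p,cv2.COLOR_BGR2HSV); g=cv2.inRange(hsv,(40,60,40),(80,255,255))>0
g[230:]=0; g[:,:340]=0; g[:90]=0; g&=(abs(z-.018)<.005)
q=P[g][:,:2]*1000; print("tape",len(q),cv2.minEnclosingCircle(q.astype(np.float32)))
E
```

```text
t 33.08 tcp [382.7 442.9 201.5] phi 3.0 tilt 0.11 F [ 0.1 -0.  -0.5] gap 84.7 j [ 0.71  0.25  1.55 -0.    1.34  0.66]
turn [ 0.0006 -0.0002 -0.0002] shift [-1.506  2.387  1.305]
timer 951 ((630.189697265625, 303.44000244140625), (64.03653717041016, 67.77041625976562), 3.307539939880371) 0.08595299044661375
marker 304 ((640.7456665039062, 187.07760620117188), (140.82615661621094, 11.699417114257812), 4.780560493469238) 0.028582385818138933
rack 0 None nan
bottle 383 ((530.391845703125, 58.58238983154297), (43.61857986450195, 42.22140121459961), 85.58074188232422) 0.10948443980574729
((531.2064208984375, 58.276912689208984), 22.250947952270508)
tape 436 ((639.3743286132812, 186.96717834472656), 48.175193786621094)
  return _methods._mean(a, axis=axis, dtype=dtype,
  ret = ret.dtype.type(ret / rcount)
```

View pics/top5c.png

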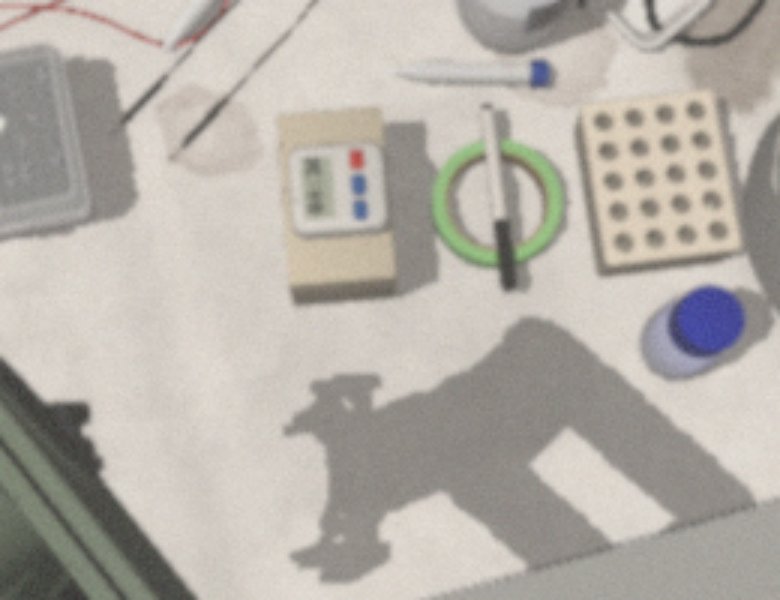

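View pics/scene15.png

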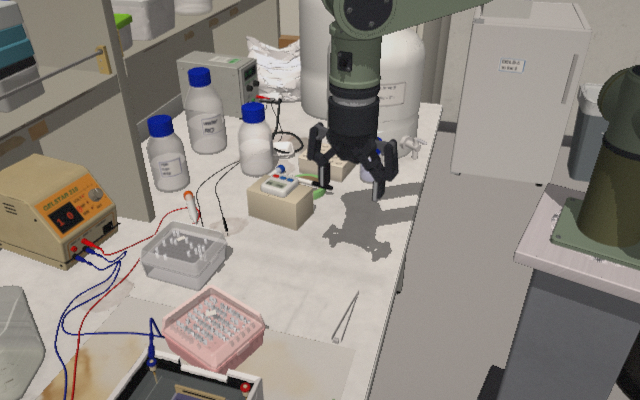

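```bash
python3 - <<'E'
from bench import manip
print(manip.hand_in())
E
```

```text
the job is handed in; nothing more can be done
None
```

The labelling place is set out and handed in at about 33 s, done in the order asked: tape, marker, bottle, timer.

| Item | Last measured position (mm) | Target (mm) | Result |
|---|---|---|---|
| Tape roll | (639, 187) | (639, 188.6), midpoint of rack and carton | Lies flat, about 24 mm clear of each |
| Marker | (640.5, 187) | Over the middle of the roll | Lies level across the top, pointing away from the robot, within about 2 mm of the roll's centre |
| Bottle | (530–531, 58.5) | (529.6, 58.3) | Stands upright, about 3 cm clear of the rack |
| Timer | (630, 303.5) | Carton centre (630, 305.5) | Buttons up |

- **Timer offset:** the top camera puts the timer about 2 mm towards the rack from the carton's centre. That agrees roughly with the picture and is close to the calibration tolerance, so I left it.
- **Failed check:** the last rack measurement in the final top view returned no points. The rack position above comes from an earlier wrist view, which agreed with the first top view.
- **Conical tube and forceps:** they look undisturbed in the last pictures. I did not measure them again.
- **Arm and force:** the arm was clear of everything at hand-in. The largest wrist force in the readings was about 22 N, when the tape was set down.

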